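# Refit the dryer fan wheel and spin it by hand

### The job

Fit the blue fan wheel onto the square brass spindle of the dryer's blower case, easing it fully home without forcing it, then turn it by hand through at least one full turn one way to check that it runs free of the case. Leave the wheel fitted and standing still, and do not disturb the other things on the bench.

Things in the scene. Friction and masses are not known exactly. Their poses are not given: they have to be found in the camera images.
- wheel: Fan wheel, loose, 0.15 to 0.31 kg: round blue back disc 140 mm across, 5 mm thick; white square hub at its centre; four straight upright blue vanes, 5 mm thick, 24 mm high from the underside, running from the hub to 68 mm from the axis along the wheel's +x, +y, -x and -y (a cross). Starts flat on the bench. Origin: centre of the underside; z up along the axis.
- wheel_hub (a point): Centre of the top of the wheel's white hub, 52 mm above its underside. The hub is 36 x 36 mm, its faces square to the wheel's x and y; grip it there, above the vanes. From below it has a square hole 20 x 20 mm, 44 mm deep, sides parallel to the hub faces.
- case: Blower case, fixed: grey base 200 x 200 mm, 22 mm high, and on it an open-topped round aluminium wall (inside radius 93 mm, outside 99 mm, top 50 mm above the bench). Origin: centre of the base's underside; x, y parallel to its sides, z up. More than 30 N from the wheel on the case, flange or spindle damages it; so does a 20 N push of the robot on the case.
- slot (a point): Centre of the black slot in the case floor, 22 mm above the bench; the slot runs along the case's x. The motor is clamped stiffly in it. Its brass spindle stands on a round steel flange that turns with it (44 mm across, top 28 mm above the bench), at case y = 0 but anywhere from x = -12 to +12 mm: not reported, to be seen or felt. The fitted wheel's underside rests on the flange.
- spindle (a joint): Angle of the upright square brass spindle, rad, positive anticlockwise from above, counted over whole turns, unlimited; within 0.3 of 0 at the start. 18 x 18 mm, sides parallel to the case's at 0; reaches 62 mm above the bench, then a round tapered nose to 67 mm (18 mm wide narrowing to 15). Turns with the fitted wheel, friction 0.03 N m, hardly coasts.
- old_wheel: Bystander: worn black fan wheel with a grey hub and only two vanes, 140 mm across, 52 mm high, loose. Origin: centre of the underside.
- screwdriver: Bystander: screwdriver lying on the bench, loose.
- wrench: Bystander: steel wrench lying on the bench, loose.
- pulley: Bystander: aluminium belt pulley 60 mm across, 16 mm high, loose. Origin: centre of the underside.
- spray: Bystander: white bottle 68 mm across, 190 mm high, standing. Origin: centre of the underside.
- jar: Bystander: clear jar 64 mm across, 80 mm high, standing. Origin: centre of the underside.
- tub: Bystander: red open tub 120 x 90 x 50 mm, loose. Origin: centre of the underside.

How it is judged (in metres and radians):
On the way, in this order (a step that is already met when the one before it is completed fails the run):
1. the wheel is fully home on the spindle, before any turning (z of wheel in the frame of case between 0.025 and 0.0305 m and x of wheel in the frame of case between -0.016 and 0.016 m and y of wheel in the frame of case between -0.005 and 0.005 m and angle between wheel's own z axis and vertical below 0.1 rad and value of joint spindle between -2.5 and 2.5 rad), for 0.2 s.
2. the fitted wheel has been turned a full turn one way (z of wheel in the frame of case between 0.025 and 0.0305 m and x of wheel in the frame of case between -0.016 and 0.016 m and y of wheel in the frame of case between -0.005 and 0.005 m and angle between wheel's own z axis and vertical below 0.1 rad and (value of joint spindle above 5.7 rad or value of joint spindle below -5.7 rad)).
At the end, for the whole second after the job is handed in: The wheel sits upright and fully home on the spindle (its underside within 2.5 mm of the flange, tilted less than 0.1 rad), the spindle stands more than 5.7 rad from zero either way (a full turn, less the start angle and play), and both are at rest (all of step 2 and velocity of joint spindle between -0.1 and 0.1 rad/s and linear speed of wheel below 0.02 m/s); the robot touches nothing.
It fails at once if the wheel is forced or dropped against the case, flange or spindle: more than 30 N (contact force between wheel and case above 30 N).
It fails at once if the arm strikes the blower case with more than 20 N (contact force between the arm and case above 20 N).
It fails at once if the fingers press the blower case with more than 20 N (contact force between the fingers and case above 20 N).
It fails at once if a bystander is shifted by more than 25 mm or knocked over (distance of any of old_wheel, screwdriver, wrench, pulley, spray, jar, tub from where it was at the start of the episode above 0.025 m or angle between any of spray, jar's own z axis and vertical above 0.5 rad).
It also fails if it takes over 69 s, if anything falls off the work surface, if the arm or the gripper's body presses on something with over 40 N, if the wrist force passes 120 N, or if a joint passes its speed limit or range.

### The arm

A 7-joint arm with a two-finger parallel gripper is mounted at the origin on the work surface. World frame = base frame: x ahead of the robot, y to its left, z up, the work surface at z = 0. Lengths are in m, angles in degrees, forces in N, time in s.
With the tool pointing down it reaches from about 0.425 to 0.95 m from the base axis. Payload 16.7 kg.
Tool frame: the origin (TCP) lies between the finger pads; the fingertips stand tips_ahead ahead of it and the grasp point (between the pads) lies 11 mm behind it (tips_ahead is the distance from the TCP to the fingertips, in m); y points along the fingers, z is the direction in which the jaws open and shut, and the axes are right-handed (so a half turn about y gives the same grasp; the last joint's range is limited). The gripper opens to 94 mm and grips with 3 to 60 N. Pads are 16 mm wide; open, the fingers measure 119 mm over their backs; the gripper's body (75 mm by 177 mm) begins 78 mm behind the grasp point.
Start: joints at [-79.326, 24.414, 4.234, 92.017, -1.954, 63.644, -3.845], TCP at [0.222, 0.637, 0.179] pointing down, gripper open.
Joint ranges: [-163.25, 163.25], [-28.42, 122.38], [-70.27, 78.77], [12.13, 141.07], [-58.53, 238.53], [9.26, 117.41], [-156.51, 156.51]. Speed limits (degrees/s): [108.29, 108.29, 136.94, 136.94, 172.46, 172.46, 172.46].

### API

Orientations are given as [roll, pitch, yaw] about the fixed x, y, z axes, in that order (R = Rz(yaw) Ry(pitch) Rx(roll)).
In Python, from rig import * gives the robot as it stands.
- The arm moves only by the shell command python3 -m inch 'ROWS' [OPENING] [FORCE]. ROWS is JSON, a list of rows, each an object of numbers: "tx", "ty", "tz": the shift along the tool's x, y, z in units of 40 mm (1.0 is 40 mm); "turn": the turn about the tool's y in degrees. A call has 1 to 8 rows; each row shifts and turns the commanded pose from where the row before left it, along the tool's axes as they then stand; what a row does not reach is not made up. A row lasts 1/12 s, in which the tool goes at most 41.7 mm and 7.16 degrees, less where a joint would pass 70% of its speed; a pose out of reach is approached as far as the arm can. A call is refused whole if a number of a shift passes 1 or a number of a turn 7.16, either way. A call with a gripper value outside its range is refused whole. OPENING is the finger opening in mm, from 0 to 94, set as the call begins (- or left out, the last holds). The fingers move at their own pace and stop on an object; FORCE is the grip in N (left out, the last holds). Time passes only in rows, so rows that do not move let the fingers close. It gives the time, the measured TCP pose, the force and the opening at its end, in the units of the state.
- get_obs(): the state, without advancing time (a new reading comes with each control period).
- get_image(name): name is "scene" or "side" or "wrist"; returns the picture (420x560x3 uint8, red, green, blue); there is no depth.
- camera_info(name): a dict with "K" (3x3 intrinsics, pixels), "origin" and "attitude" of the camera in the world. Camera axes: x right, y down, z forward; pixel columns grow to the right and rows downward; lengths in m; the calibration is good to about 2 mm. A picture is of the moment at which its call begins: read the wrist's pose just before it. camera_info takes no time and is no camera call; for the wrist camera it gives the pose at the moment of the call.
- close_job(): hands the job in, once; it reports no verdict.
The state is a dict: "t": time; "joint_pos": joint angles; "joint_velocities": joint speeds; "joint_efforts": joint torques, N m; "position": TCP position; "eef_rot": TCP orientation; "force": force on the tool from outside, world axes, zero at the start; "moment": the same for the moment, N m; "finger_gap": finger opening in m.
Only numpy, scipy, OpenCV 4.12 (cv2) and the standard library are available. Lean on these libraries where they do the work, as an engineer would, in place of code of your own. Each camera call takes 0.05 s, during which the arm holds its last target. There are 200 camera calls.

## Working session

There is one attempt and no reset: what is moved stays moved. The work goes in short steps, Python scripts to look and compute and a shell command to move; the robot and the scene stay as the last step left them, time stands still between calls to the robot, and variables do not carry over. Pictures are saved under pics/ and viewed, about 8 in all and at most 12, crops included, and the job is handed in when it is done.

```bash
ls; mkdir -p pics
cat > h.py <<'E'
from rig import *
import numpy as np, cv2
from scipy.spatial.transform import Rotation as R
def att(ci):
    a=np.array(ci["attitude"],float)
    return a if a.shape==(3,3) else R.from_euler('xyz',a,degrees=True).as_matrix()
def pix2w(ci,uv,z):
    d=att(ci)@np.linalg.inv(np.array(ci["K"]))@np.array([uv[0],uv[1],1.0]); o=np.array(ci["origin"])
    return o+d*(z-o[2])/d[2]
def w2pix(ci,p):
    q=np.array(ci["K"])@(att(ci).T@(np.array(p)-np.array(ci["origin"]))); return q[:2]/q[2]
E
python3 - <<'E'
from h import *
print(get_obs())
for n in("scene","side","wrist"): print(n,camera_info(n))
a=get_image("scene");b=get_image("side");c=get_image("wrist")
for n,i in zip("abc",(a,b,c)): cv2.imwrite(f"pics/{n}0.png",i[:,:,::-1])
cv2.imwrite("pics/a0b.png",cv2.resize(a[:,:,::-1],(800,600),interpolation=cv2.INTER_CUBIC))
E
```

```text
pics
{'t': 0.0, 'joint_pos': array([-79.32684639,  24.45033333,   4.23131023,  92.05167833,
        -1.95283707,  63.64433388,  -3.84415851]), 'joint_velocities': array([-0.06677286, -0.0085103 , -0.08836156, -0.04449407,  0.07744722,
       -0.01746008, -0.05887804]), 'joint_efforts': array([ 2.44176763e-04, -9.35842538e+01,  3.66715193e+00, -4.54146481e+01,
       -4.87812201e-02,  2.06064200e-02,  8.58663225e-05]), 'position': array([0.22229808, 0.63684135, 0.17817203]), 'eef_rot': array([-9.00739254e+01, -6.34925071e-03, -1.92398378e+01]), 'force': array([-0.85066717, -0.97135959, -0.46328626]), 'moment': array([-0.05990784,  0.02244683,  0.01592495]), 'finger_gap': 0.09393943318953632}
scene {'K': array([[511.36821379,   0.        , 279.74295494],
       [  0.        , 511.36821379, 208.64544126],
       [  0.        ,   0.        ,   1.        ]]), 'origin': array([1.39240754, 0.07388109, 1.16515848]), 'attitude': array([-143.30098724,    0.89455925,   92.92566087])}
side {'K': array([[439.09799769,   0.        , 280.20511022],
       [  0.        , 439.09799769, 205.8887544 ],
       [  0.        ,   0.        ,   1.        ]]), 'origin': array([0.47217961, 0.75462891, 1.00899324]), 'attitude': array([-140.43913022,    0.7662459 , -173.31120382])}
wrist {'K': array([[377.48282199,   0.        , 275.68722968],
       [  0.        , 377.48282199, 212.66467505],
       [  0.        ,   0.        ,   1.        ]]), 'origin': array([0.15084813, 0.66071443, 0.38433469]), 'attitude': array([1.65036922e+02, 1.11366413e-01, 7.07701398e+01])}
```

View pics/a0b.png

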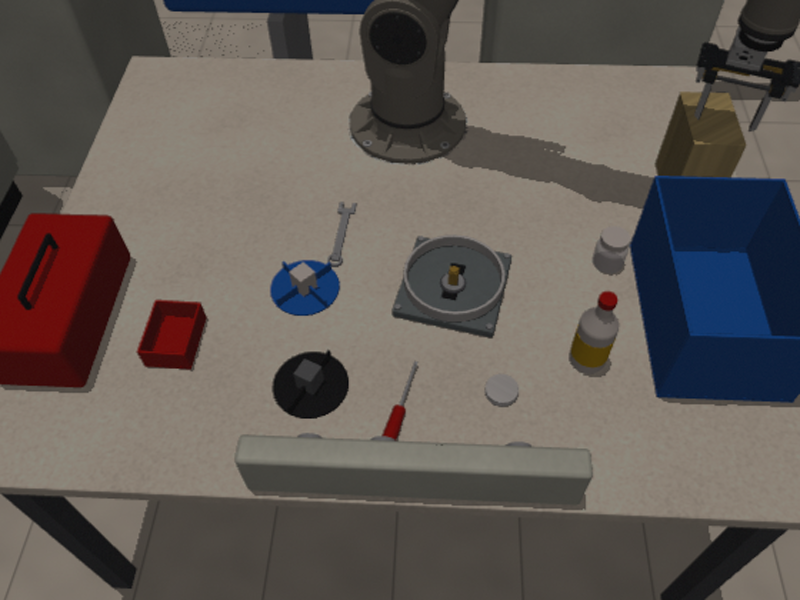

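View pics/b0.png

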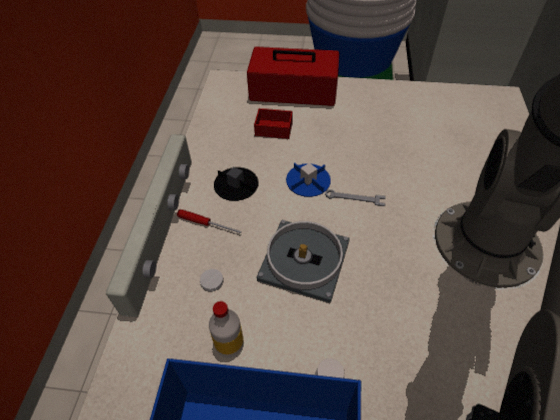

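Run:
```python
from h import *
import rig; print([n for n in dir(rig) if not n.startswith('_')], getattr(rig,'tips_ahead',None))
s=800/560
ci=camera_info("scene")
for n,uv,z in (("hub",(303,271),.052),("wheel",(305,287),.003),("spindle",(454,268),.067),("wrench",(336,260),0.005),("jar",(612,250),.04),("spray",(607,300),.19),("bin",(640,180),.15)): print(n,pix2w(ci,(uv[0]/s,uv[1]/s),z).round(3))
i=cv2.imread("pics/a0.png"); b=cv2.imread("pics/b0.png")
A=cv2.resize(i[155:245,180:370],None,fx=4,fy=4,interpolation=cv2.INTER_CUBIC)
cv2.imwrite("pics/crop1.png",A)
```

```text
['PlanningError', 'camera_info', 'close_job', 'get_image', 'get_obs', 'tips_ahead'] 0.008
hub [ 0.506 -0.178  0.052]
wheel [ 0.508 -0.18   0.003]
spindle [0.499 0.116 0.067]
wrench [ 0.437 -0.125  0.005]
jar [0.419 0.434 0.04 ]
spray [0.658 0.364 0.19 ]
bin [0.331 0.475 0.15 ]
```

View pics/crop1.png

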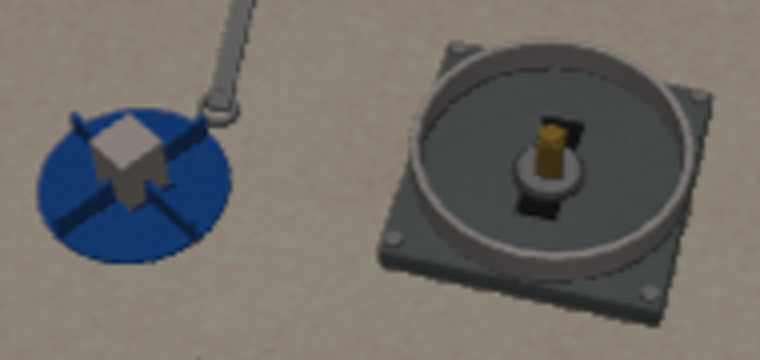

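```bash
python3 -m inch '[{"ty":-1},{"ty":-1},{"ty":-1},{"ty":-1},{"ty":-0.7}]'
python3 -m inch '[{"tx":0.77,"tz":-0.54},{"tx":0.77,"tz":-0.54},{"tx":0.77,"tz":-0.54},{"tx":0.77,"tz":-0.54},{"tx":0.77,"tz":-0.54},{"tx":0.77,"tz":-0.54}]'
python3 -m inch '[{"tx":0.77,"tz":-0.54},{"tx":0.77,"tz":-0.54},{"tx":0.77,"tz":-0.54},{"tx":0.77,"tz":-0.54},{"tx":0.77,"tz":-0.54}]'
python3 -m inch '[{"tx":0.44,"tz":-0.8},{"tx":0.44,"tz":-0.8},{"tx":0.44,"tz":-0.8},{"tx":0.44,"tz":-0.8},{"tx":0.44,"tz":-0.8},{}]'
python3 - <<'E'
from h import *
o=get_obs();print(o['position'],o['eef_rot'],o['joint_pos'],o['force'])
ci=camera_info("wrist");c=get_image("wrist");cv2.imwrite("pics/c1.png",c[:,:,::-1])
np.save("c1.npy",ci,allow_pickle=True)
print(ci, w2pix(ci,(.499,.116,.067)))
E
```

```text
[0.22231746 0.63697224 0.17835646] [-9.00533610e+01 -1.56357957e-03 -1.92422091e+01] [-79.32513739  24.4407989    4.22968239  92.04202887  -1.95484141
  63.64258527  -3.84570398] [0.30768128 0.0394199  1.03491188]
{'K': array([[377.48282199,   0.        , 275.68722968],
       [  0.        , 377.48282199, 212.66467505],
       [  0.        ,   0.        ,   1.        ]]), 'origin': array([0.15086664, 0.66076382, 0.38450518]), 'attitude': array([1.65038648e+02, 9.39259779e-02, 7.07697930e+01])} [-67.90460613 564.50787205]schema error: expected keys tx, ty, tz, turn
schema error: expected keys tx, ty, tz, turn
schema error: expected keys tx, ty, tz, turn
schema error: expected keys tx, ty, tz, turn
```

View pics/c1.png

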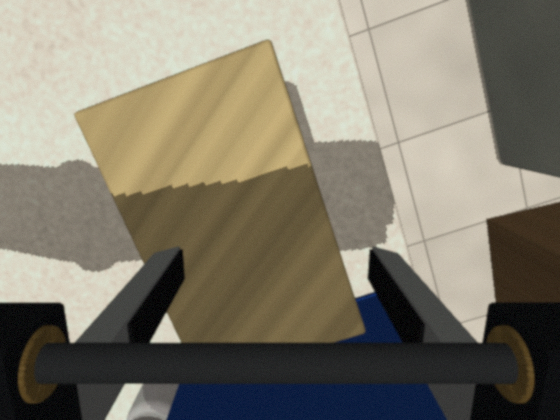

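```bash
python3 -m inch '[{"tx":0,"ty":-1,"tz":0,"turn":0},{"tx":0,"ty":-1,"tz":0,"turn":0},{"tx":0,"ty":-1,"tz":0,"turn":0},{"tx":0,"ty":-1,"tz":0,"turn":0},{"tx":0,"ty":-0.7,"tz":0,"turn":0}]'
python3 -m inch '[{"tx":0.77,"ty":0,"tz":-0.54,"turn":0},{"tx":0.77,"ty":0,"tz":-0.54,"turn":0},{"tx":0.77,"ty":0,"tz":-0.54,"turn":0},{"tx":0.77,"ty":0,"tz":-0.54,"turn":0},{"tx":0.77,"ty":0,"tz":-0.54,"turn":0},{"tx":0.77,"ty":0,"tz":-0.54,"turn":0}]'
python3 -m inch '[{"tx":0.77,"ty":0,"tz":-0.54,"turn":0},{"tx":0.77,"ty":0,"tz":-0.54,"turn":0},{"tx":0.77,"ty":0,"tz":-0.54,"turn":0},{"tx":0.77,"ty":0,"tz":-0.54,"turn":0},{"tx":0.77,"ty":0,"tz":-0.54,"turn":0}]'
python3 -m inch '[{"tx":0.44,"ty":0,"tz":-0.8,"turn":0},{"tx":0.44,"ty":0,"tz":-0.8,"turn":0},{"tx":0.44,"ty":0,"tz":-0.8,"turn":0},{"tx":0.44,"ty":0,"tz":-0.8,"turn":0},{"tx":0.44,"ty":0,"tz":-0.8,"turn":0},{"tx":0,"ty":0,"tz":0,"turn":0},{"tx":0,"ty":0,"tz":0,"turn":0}]'
cat > snap.py <<'E'
from h import *
import sys,pickle
n=sys.argv[1]
o=get_obs();ci=camera_info("wrist");c=get_image("wrist");cv2.imwrite(f"pics/{n}.png",c[:,:,::-1])
pickle.dump((ci,o),open(n+".pkl","wb"))
print(o['t'],o['position'].round(4),o['eef_rot'].round(2),o['joint_pos'].round(1),o['force'].round(1))
print(w2pix(ci,(.499,.116,.067)),w2pix(ci,(.507,-.179,.052)))
E
python3 snap.py c2
```

```text
t: 0.62
position: [0.2226, 0.6375, 0.3708]
eef_rot: [-89.8, 0.0, -19.2]
force: [-0.4, 0.6, 0.2]
finger_gap: 0.0943
t: 1.12
position: [0.3549, 0.4522, 0.3668]
eef_rot: [-90.0, 0.0, -19.2]
force: [1.3, 1.2, 0.6]
finger_gap: 0.0937
t: 1.53
position: [0.4647, 0.2995, 0.367]
eef_rot: [-90.0, 0.0, -19.2]
force: [-0.1, -0.0, 0.4]
finger_gap: 0.0942
t: 2.12
position: [0.4946, 0.1193, 0.3672]
eef_rot: [-90.0, -0.0, -19.5]
force: [-0.0, 0.7, -0.1]
finger_gap: 0.0941
2.1167 [0.4946 0.1193 0.3672] [-8.996e+01 -1.000e-02 -1.946e+01] [-46.1   0.7  25.9  98.7  -0.3  80.7  50.4] [-0.   0.7 -0.1]
[275.48636865 173.4983267 ] [ 87.0127156  243.70026089]
```

Run:
```python
import cv2
i=cv2.imread("pics/c2.png")
cv2.imwrite("pics/c2b.png",cv2.resize(i[110:250,185:371],(797,600),interpolation=cv2.INTER_CUBIC))
```

```text
(no output)
```

View pics/c2b.png

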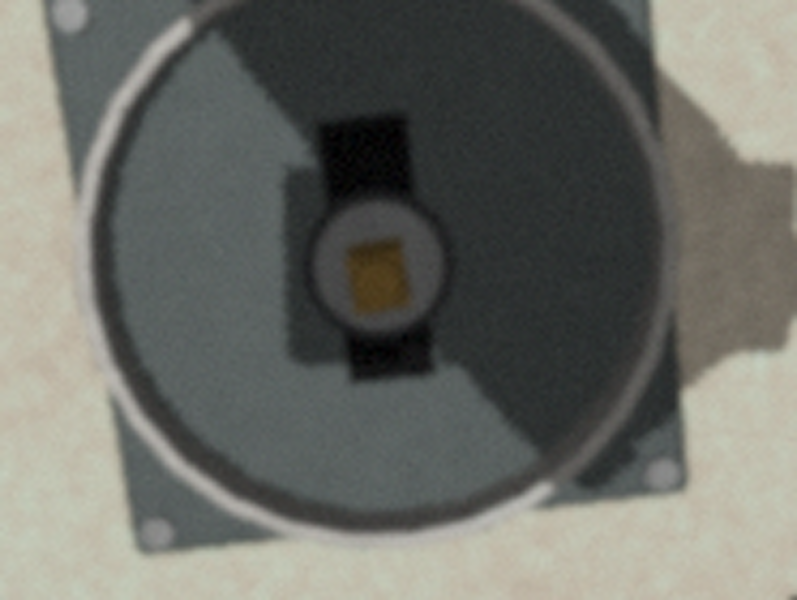

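```bash
python3 - <<'E'
from h import *
import pickle
ci,o=pickle.load(open("c2.pkl","rb"))
f=lambda u,v,z:pix2w(ci,(185+u/4.285,110+v/4.285),z)
a=lambda p,q:np.degrees(np.arctan2(*(q-p)[[1,0]]))%90
print("flange",f(379,265,.028),"nose",f(380,283,.067))
print("slot L",a(f(319,125,.022),f(352,380,.022)),"R",a(f(405,115,.022),f(434,372,.022)),"slot c",f((319+434+352+405)/4,(125+372+380+115)/4,.022))
print("caseL",a(f(47,0,.022),f(137,550,.022)),"R",a(f(650,0,.022),f(686,488,.022)),"B",a(f(137,552,.022),f(686,488,.022)))
print("sp bottom",a(f(357,315,.062),f(410,306,.062)),"top",a(f(347,248,.028),f(402,240,.028)),"right",a(f(403,255,.062),f(410,305,.062)))
print("case rim c",f((88+672)/2,0,.05))
E
python3 - <<'E'
import cv2
i=cv2.imread("pics/c2.png")
cv2.imwrite("pics/c2c.png",cv2.resize(i[190:310,0:160],(800,600),interpolation=cv2.INTER_CUBIC))
E
```

```text
flange [0.5015787  0.11192887 0.028     ] nose [0.50145932 0.11254091 0.067     ]
slot L 77.42365452208914 R 77.25822604307712 slot c [0.49675946 0.11305794 0.022     ]
caseL 77.11923503203735 R 77.29831060388734 B 77.5315209934627
sp bottom 80.32019463354605 top 78.85190461583969 right 78.62168708996921
case rim c [0.42006863 0.14130519 0.05      ]
```

View pics/c2c.png

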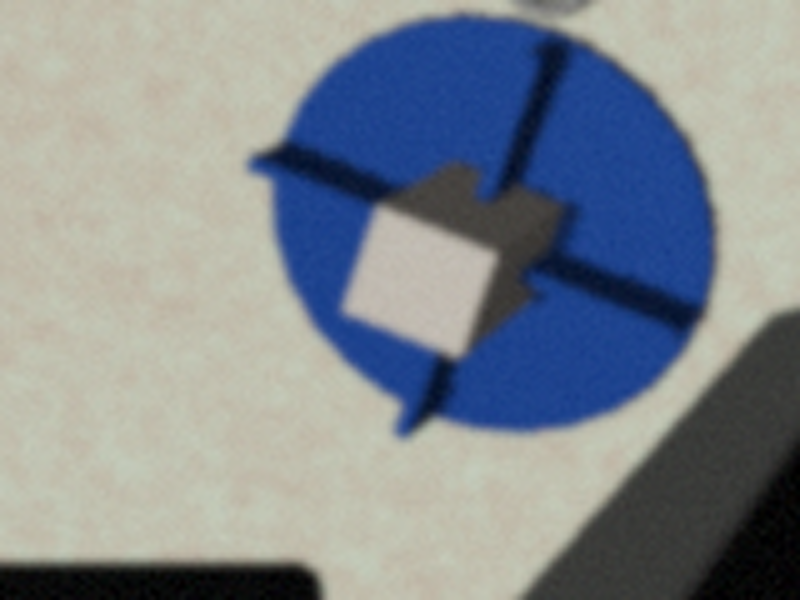

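Run:
```python
from h import *
import pickle
ci,o=pickle.load(open("c2.pkl","rb"))
P=[pix2w(ci,(u/5,190+v/5),.052) for u,v in((378,203),(498,255),(462,360),(342,312))]
print(np.mean(P,0)); 
for k in range(4):
    d=P[(k+1)%4]-P[k]; print(np.linalg.norm(d),np.degrees(np.arctan2(d[1],d[0]))%90)
```

```text
[ 0.50958635 -0.18518417  0.052     ]
0.03648426644913883 44.70731203656341
0.035967701842646346 46.565654600439316
0.036676690559315016 46.16391788501895
0.03689427273698472 46.23842423278771
```

```bash
python3 -m inch '[{"tx":0.36,"ty":0.36,"tz":-0.88,"turn":0},{"tx":0.36,"ty":0.36,"tz":-0.88,"turn":0},{"tx":0.36,"ty":0.36,"tz":-0.88,"turn":0},{"tx":0.36,"ty":0.36,"tz":-0.88,"turn":0},{"tx":0.36,"ty":0.36,"tz":-0.88,"turn":0},{"tx":0.36,"ty":0.36,"tz":-0.88,"turn":0},{"tx":0.36,"ty":0.36,"tz":-0.88,"turn":0},{"tx":0.36,"ty":0.36,"tz":-0.88,"turn":0}]'
python3 -m inch '[{"tx":0,"ty":0,"tz":0,"turn":6.1},{"tx":0,"ty":0,"tz":0,"turn":6.1},{"tx":0,"ty":0,"tz":0,"turn":6.1},{"tx":0,"ty":0,"tz":0,"turn":6.1},{"tx":0,"ty":0,"tz":0,"turn":0},{"tx":0,"ty":0,"tz":0,"turn":0}]'
python3 snap.py c3
python3 - <<'E'
import cv2
i=cv2.imread("pics/c3.png")
cv2.imwrite("pics/c3b.png",cv2.resize(i[100:310,140:420],(800,600),interpolation=cv2.INTER_CUBIC))
E
```

```text
t: 2.83
position: [0.5108, -0.1828, 0.251]
eef_rot: [-90.0, -0.0, -19.1]
force: [0.8, 1.5, -0.4]
finger_gap: 0.0935
t: 3.33
position: [0.5108, -0.1814, 0.2514]
eef_rot: [-90.0, 0.0, -43.3]
force: [-0.3, 0.4, 0.5]
finger_gap: 0.0941
3.3333 [ 0.5108 -0.1814  0.2514] [-9.003e+01  2.000e-02 -4.334e+01] [-27.3  10.1  46.2 106.   -7.9  67.3  68.2] [-0.3  0.4  0.5]
[507.50179905 -45.90125389] [276.34858232 178.84318642]
```

View pics/c3b.png

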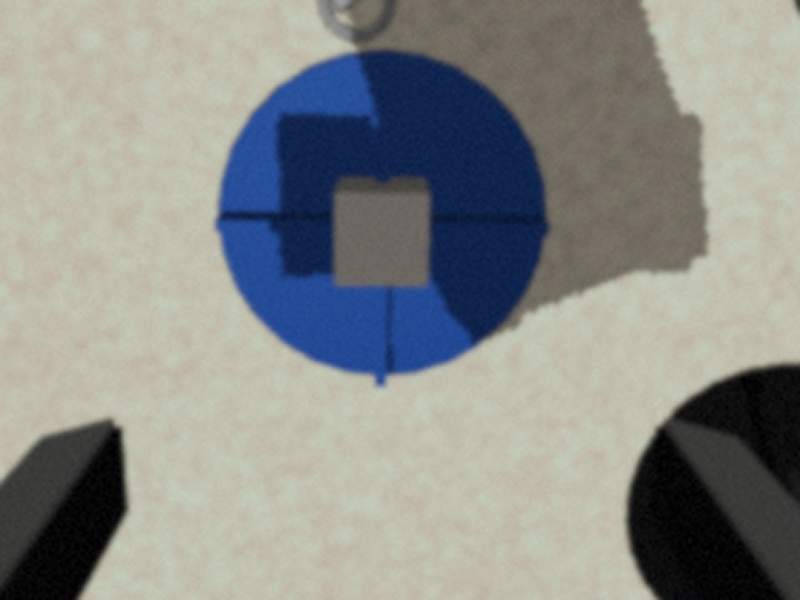

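Run:
```python
from h import *
import pickle
ci,o=pickle.load(open("c3.pkl","rb"))
g=lambda u,v,z:pix2w(ci,(140+u/2.857,100+v/2.857),z)
c=g(381.5,239,.052);print(c)
d=g(546,221,.024)-g(219,218,.024);print(np.degrees(np.arctan2(d[1],d[0]))%90)
d=g(430,288,.052)-g(334,288,.052);print(np.degrees(np.arctan2(d[1],d[0]))%90)
Rt=R.from_euler('xyz',o['eef_rot'],degrees=True).as_matrix()
t=Rt.T@(c-o['position']);print(t, t/.04)
```

```text
[ 0.50875077 -0.18486841  0.052     ]
46.147497100418796
46.68082672290541
[ 0.0009821   0.19941015 -0.00383958] [ 0.02455262  4.98525369 -0.09598953]
```

```bash
python3 -m inch '[{"tx":0.025,"ty":0.9,"tz":-0.1,"turn":0},{"tx":0,"ty":0.9,"tz":0,"turn":0},{"tx":0,"ty":0.9,"tz":0,"turn":0},{"tx":0,"ty":0.9,"tz":0,"turn":0},{"tx":0,"ty":0.8,"tz":0,"turn":0},{"tx":0,"ty":0.6,"tz":0,"turn":0},{"tx":0,"ty":0.3,"tz":0,"turn":0},{"tx":0,"ty":0,"tz":0,"turn":0}]'
python3 -m inch '[{"tx":0,"ty":0.06,"tz":0,"turn":0},{"tx":0,"ty":0,"tz":0,"turn":0},{"tx":0,"ty":0,"tz":0,"turn":0}]' 
python3 -m inch '[{"tx":0,"ty":0,"tz":0,"turn":0},{"tx":0,"ty":0,"tz":0,"turn":0},{"tx":0,"ty":0,"tz":0,"turn":0},{"tx":0,"ty":0,"tz":0,"turn":0},{"tx":0,"ty":0,"tz":0,"turn":0},{"tx":0,"ty":0,"tz":0,"turn":0},{"tx":0,"ty":0,"tz":0,"turn":0},{"tx":0,"ty":0,"tz":0,"turn":0}]' 30 30
python3 -m inch '[{"tx":0,"ty":0,"tz":0,"turn":0},{"tx":0,"ty":0,"tz":0,"turn":0},{"tx":0,"ty":0,"tz":0,"turn":0},{"tx":0,"ty":0,"tz":0,"turn":0},{"tx":0,"ty":0,"tz":0,"turn":0},{"tx":0,"ty":0,"tz":0,"turn":0},{"tx":0,"ty":0,"tz":0,"turn":0},{"tx":0,"ty":0,"tz":0,"turn":0}]'
```

```text
t: 4.05
position: [0.507, -0.1857, 0.0377]
eef_rot: [-90.1, 0.2, -43.5]
force: [-0.9, 0.1, 0.3]
finger_gap: 0.0941
t: 4.3
position: [0.5093, -0.1863, 0.0386]
eef_rot: [-89.9, -0.1, -43.6]
force: [1.3, 0.3, -0.1]
finger_gap: 0.0937
t: 4.97
position: [0.5082, -0.1862, 0.0373]
eef_rot: [-90.0, 0.0, -43.6]
force: [-0.7, -0.3, 0.1]
finger_gap: 0.0441
t: 5.63
position: [0.5083, -0.1862, 0.0373]
eef_rot: [-90.0, 0.0, -43.6]
force: [-0.1, 0.6, 0.1]
finger_gap: 0.0301
```

```bash
python3 snap.py c4
python3 - <<'E'
from h import *
a=get_image("scene");b=get_image("side")
cv2.imwrite("pics/d4.png",np.hstack([cv2.resize(cv2.imread("pics/c4.png"),(440,330)),cv2.resize(a[160:250,160:280,::-1],(360,270))[:, :] if 0 else cv2.resize(a[150:240,160:280,::-1],(360,330))]))
E
```

```text
5.6333 [ 0.5083 -0.1862  0.0373] [-90.     0.   -43.65] [-16.8  26.6  38.  117.8 -23.8  43.1  82.3] [-0.1  0.6  0.1]
[ 877.51102188 -297.6458999 ] [286.51336068 244.4178018 ]
```

View pics/d4.png

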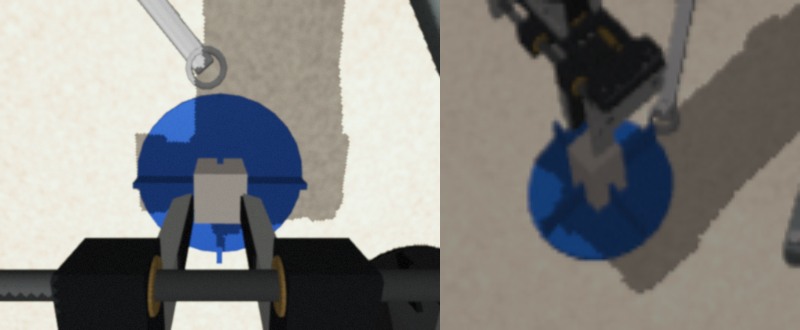

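```bash
python3 - <<'E'
from h import *
import pickle
ci,o=pickle.load(open("c4.pkl","rb"))
Rt=R.from_euler('xyz',o['eef_rot'],degrees=True).as_matrix()
for n,l in (("tcp",(0,0,0)),("tip",(0,.008,0)),("tipL",(0,.008,-.018)),("tipL-8",(-.008,.008,-.018)),("tipR",(0,.008,.018)),("grasp",(0,-.011,0)),("hubtop",(0,-.0147,0))): print(n,(w2pix(ci,o['position']+Rt@l)*.786).round(0))
print(o['finger_gap'],get_obs()['finger_gap'])
E
python3 -m inch '[{"tx":0,"ty":0,"tz":0,"turn":0},{"tx":0,"ty":0,"tz":0,"turn":0},{"tx":0,"ty":0,"tz":0,"turn":0},{"tx":0,"ty":0,"tz":0,"turn":0}]' 20 30
```

```text
tcp [219. 193.]
tip [219. 189.]
tipL [195. 189.]
tipL-8 [195. 179.]
tipR [242. 189.]
grasp [219. 198.]
hubtop [219. 200.]
0.030125679562506138 0.02994623428807208
t: 6.12
position: [0.5083, -0.1862, 0.0373]
eef_rot: [-90.0, -0.0, -43.6]
force: [0.1, 0.6, 0.5]
finger_gap: 0.0201
```

```bash
python3 snap.py c5
python3 - <<'E'
from h import *
a=cv2.imread("pics/c4.png");b=cv2.imread("pics/c5.png")
d=cv2.GaussianBlur(cv2.absdiff(a,b),(5,5),0).max(2)
print((d>25).sum()); ys,xs=np.where(d>25); print(xs.min(),xs.max(),ys.min(),ys.max()) if len(xs) else 0
print(np.where((d[280:]>25))[0].size)
for r in (250,262,275): print(r,a[r,200:350:4].mean(1).astype(int).tolist(),b[r,200:350:4].mean(1).astype(int).tolist(),sep="\n")
E
```

```text
6.1167 [ 0.5083 -0.1862  0.0373] [-90.    -0.   -43.64] [-16.8  26.6  38.  117.8 -23.8  43.1  82.3] [0.1 0.6 0.5]
[ 877.51057761 -297.64562476] [286.51260886 244.41809061]
17606
65 485 171 419
15578
250
[59, 57, 57, 60, 61, 59, 63, 71, 79, 80, 88, 29, 134, 141, 142, 144, 139, 142, 140, 142, 141, 143, 142, 138, 144, 141, 136, 49, 82, 84, 82, 70, 62, 60, 60, 60, 58, 60]
[59, 58, 55, 61, 60, 54, 59, 55, 56, 65, 78, 80, 81, 68, 98, 144, 139, 143, 140, 141, 138, 141, 140, 139, 74, 77, 82, 86, 102, 65, 60, 56, 57, 56, 59, 59, 59, 54]
262
[59, 57, 59, 59, 73, 80, 82, 80, 80, 82, 41, 8, 137, 141, 143, 140, 141, 142, 145, 141, 140, 142, 142, 145, 143, 140, 130, 9, 62, 81, 79, 81, 81, 83, 67, 60, 60, 58]
[57, 62, 54, 58, 64, 77, 78, 78, 81, 82, 80, 79, 85, 15, 92, 140, 140, 142, 143, 140, 142, 141, 143, 140, 62, 32, 83, 80, 78, 81, 79, 76, 58, 58, 62, 54, 59, 57]
275
[111, 111, 114, 86, 82, 84, 80, 83, 85, 64, 11, 11, 137, 140, 142, 141, 141, 142, 141, 139, 143, 144, 138, 140, 139, 142, 124, 9, 8, 75, 79, 81, 83, 86, 82, 81, 56, 60]
[112, 110, 116, 111, 113, 111, 86, 78, 81, 85, 84, 81, 62, 15, 80, 136, 139, 141, 140, 140, 140, 138, 141, 141, 50, 4, 73, 79, 81, 84, 79, 80, 80, 57, 59, 58, 57, 59]
```

Run:
```python
from h import *
o=get_obs();p=o['position'];ci=camera_info("scene");cs=camera_info("side")
a=get_image("scene")[:,:,::-1].copy();b=get_image("side")[:,:,::-1].copy()
def crop(im,c,P):
    u,v=w2pix(c,p).astype(int);x0,y0=u-33,v-40
    k=cv2.resize(im[y0:y0+75,x0:x0+66],(396,450),interpolation=cv2.INTER_CUBIC)
    for q,col in P:
        w=(w2pix(c,q)-[x0,y0]+.5)*6; cv2.drawMarker(k,tuple(int(t) for t in w),col,cv2.MARKER_CROSS,10,1)
    return k
P=[(p+[0,0,-.008],(0,0,255)),(p+[0,0,.015],(0,255,0)),(np.array([.5088,-.185,.052]),(0,255,255))]
cv2.imwrite("pics/e5.png",np.hstack([crop(a,ci,P),crop(b,cs,P)]))
```

```text
(no output)
```

View pics/e5.png

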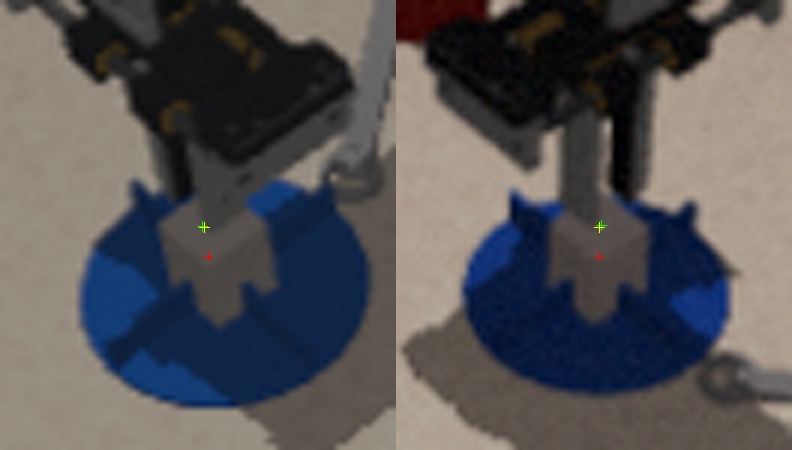

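```bash
python3 -m inch '[{"tx":0,"ty":0.05,"tz":0,"turn":0},{"tx":0,"ty":0.05,"tz":0,"turn":0},{"tx":0,"ty":0,"tz":0,"turn":0}]' | egrep 'pos|force'
python3 -m inch '[{"tx":0,"ty":0.05,"tz":0,"turn":0},{"tx":0,"ty":0,"tz":0,"turn":0}]'| egrep 'pos|force'
python3 -m inch '[{"tx":0,"ty":0.05,"tz":0,"turn":0},{"tx":0,"ty":0,"tz":0,"turn":0}]'| egrep 'pos|force'
python3 -m inch '[{"tx":0,"ty":0.05,"tz":0,"turn":0},{"tx":0,"ty":0,"tz":0,"turn":0}]'| egrep 'pos|force'
```

```text
position: [0.5081, -0.1861, 0.0329]
force: [-0.1, 0.1, -0.6]
position: [0.5081, -0.1862, 0.0309]
force: [0.4, -0.1, -0.4]
position: [0.5082, -0.1862, 0.029]
force: [-0.2, -0.0, 0.2]
position: [0.5081, -0.1862, 0.027]
force: [0.2, -0.2, -0.4]
```

```bash
for k in 1; do
python3 -m inch '[{"tx":0,"ty":0.04,"tz":0,"turn":0},{"tx":0,"ty":0,"tz":0,"turn":0}]'| egrep 'pos|force'
python3 -m inch '[{"tx":0,"ty":0.04,"tz":0,"turn":0},{"tx":0,"ty":0,"tz":0,"turn":0}]'| egrep 'pos|force'; done
python3 snap.py c6
python3 - <<'E'
from h import *
b=cv2.imread("pics/c6.png")
for r in (200,210,220,230,240,250,262): print(r,b[r,196:360:4].mean(1).astype(int).tolist())
E
```

```text
position: [0.5084, -0.1863, 0.0258]
force: [-0.0, 0.4, 2.3]
position: [0.5085, -0.1863, 0.0255]
force: [-11.6, 5.4, 37.7]
7.35 [ 0.5085 -0.1863  0.0255] [-8.992e+01  2.000e-02 -4.367e+01] [-15.9  27.7  37.  118.2 -24.9  41.9  83.3] [-11.6   5.4  37.7]
[ 931.59040762 -335.85014526] [287.02694323 251.87171453]
200 [64, 61, 60, 62, 62, 61, 62, 63, 62, 64, 63, 65, 62, 65, 62, 64, 62, 59, 68, 62, 63, 58, 63, 60, 60, 61, 59, 63, 61, 62, 63, 65, 62, 60, 60, 65, 60, 64, 62, 62, 62]
210 [62, 57, 61, 61, 61, 65, 65, 66, 63, 65, 66, 64, 61, 73, 98, 98, 99, 101, 99, 101, 70, 66, 80, 99, 100, 101, 105, 101, 99, 66, 64, 62, 62, 65, 64, 61, 63, 62, 64, 60, 63]
220 [60, 58, 59, 60, 60, 67, 63, 64, 60, 61, 60, 61, 61, 102, 100, 100, 100, 101, 101, 101, 100, 102, 99, 100, 99, 100, 100, 99, 103, 98, 63, 64, 63, 65, 61, 64, 61, 62, 63, 65, 61]
230 [43, 44, 42, 46, 45, 42, 44, 47, 42, 42, 45, 44, 95, 145, 145, 147, 144, 146, 145, 149, 144, 146, 148, 142, 142, 146, 146, 147, 145, 149, 128, 47, 50, 47, 49, 48, 44, 44, 48, 49, 44]
240 [58, 64, 62, 58, 62, 60, 57, 60, 58, 59, 57, 63, 95, 142, 144, 145, 146, 150, 147, 145, 146, 147, 150, 145, 146, 146, 147, 145, 146, 147, 112, 57, 57, 58, 60, 57, 60, 58, 56, 59, 57]
250 [63, 64, 61, 61, 64, 61, 59, 63, 61, 59, 67, 81, 85, 85, 73, 99, 145, 148, 146, 145, 146, 146, 151, 148, 146, 83, 78, 87, 91, 110, 101, 58, 64, 62, 62, 60, 64, 61, 61, 66, 63]
262 [63, 61, 65, 60, 62, 62, 60, 62, 84, 86, 85, 82, 84, 84, 21, 96, 146, 143, 147, 147, 146, 146, 145, 147, 146, 68, 35, 85, 87, 85, 86, 84, 77, 59, 64, 60, 61, 61, 59, 59, 63]
```

```bash
python3 -m inch '[{"tx":0,"ty":-0.2,"tz":0,"turn":0},{"tx":0,"ty":-0.2,"tz":0,"turn":0}]' | egrep 'pos|force'
python3 -m inch '[{"tx":0,"ty":0,"tz":0,"turn":0},{"tx":0,"ty":0,"tz":0,"turn":0},{"tx":0,"ty":0,"tz":0,"turn":0},{"tx":0,"ty":0,"tz":0,"turn":0},{"tx":0,"ty":0,"tz":0,"turn":0},{"tx":0,"ty":0,"tz":0,"turn":0},{"tx":0,"ty":0,"tz":0,"turn":0},{"tx":0,"ty":0,"tz":0,"turn":0}]' 94 30 | egrep 'pos|force|gap'
python3 -m inch '[{"tx":0,"ty":0,"tz":0,"turn":0},{"tx":0,"ty":0,"tz":0,"turn":0},{"tx":0,"ty":0,"tz":0,"turn":0},{"tx":0,"ty":0,"tz":0,"turn":0}]'  | egrep 'pos|force|gap'
python3 snap.py c7
python3 - <<'E'
from h import *
import pickle
ci,o=pickle.load(open("c5.pkl","rb"))
Rt=R.from_euler('xyz',o['eef_rot'],degrees=True).as_matrix()
for l in ((-.008,-.026,-.01),(-.008,-.026,.01),(.008,-.026,-.01),(.008,-.026,.01)): print(w2pix(ci,o['position']+Rt@l))
b=cv2.imread("pics/c5.png")
for x in (246,306): print(x,b[226:290:3,x].mean(1).astype(int).tolist())
ci,o=pickle.load(open("c7.pkl","rb"));print(o['position'])
i=cv2.imread("pics/c7.png")[170:320,180:380]; cv2.imwrite("pics/c7b.png",cv2.resize(i,(800,600),interpolation=cv2.INTER_CUBIC))
E
```

```text
position: [0.508, -0.1863, 0.0403]
force: [0.1, -0.2, 0.7]
position: [0.5082, -0.1862, 0.04]
force: [0.5, 0.7, 0.4]
finger_gap: 0.0702
position: [0.5082, -0.1862, 0.0401]
force: [-0.0, -0.2, 1.4]
finger_gap: 0.0933
8.5667 [ 0.5082 -0.1862  0.0401] [-90.     0.   -43.65] [-17.   26.4  38.2 117.7 -23.6  43.4  82.1] [-0.  -0.2  1.4]
[ 865.58840465 -289.55219765] [286.36521528 242.66129655]
[258.91114939 248.07871183]
[298.3806401 248.0879116]
[259.26134981 277.18890644]
[297.89623718 277.1985819 ]
246 [89, 90, 84, 92, 95, 94, 94, 79, 78, 82, 85, 84, 82, 78, 82, 78, 84, 82, 79, 74, 60, 51]
306 [140, 141, 140, 138, 141, 141, 140, 125, 83, 81, 79, 84, 83, 85, 81, 80, 83, 80, 77, 77, 75, 63]
[ 0.50824291 -0.18620881  0.04009948]
```

View pics/c7b.png

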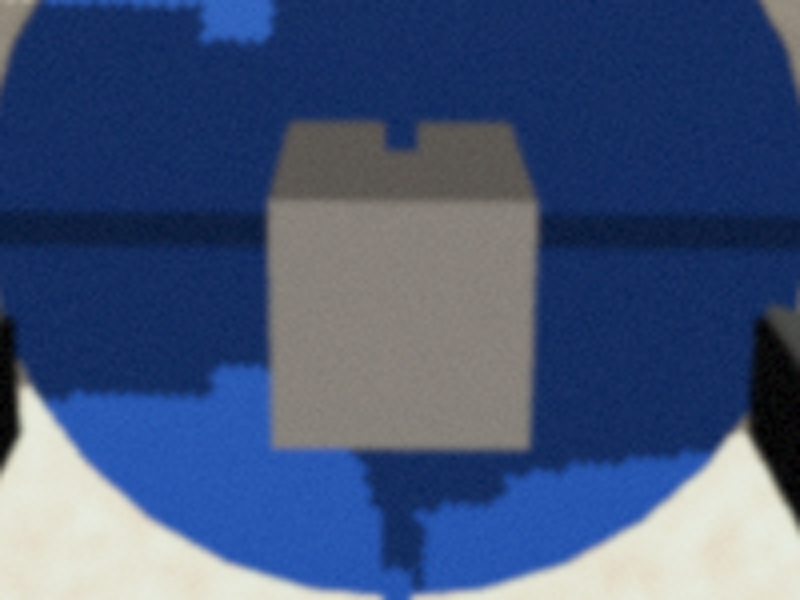

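Run:
```python
from h import *
import pickle
ci,o=pickle.load(open("c7.pkl","rb"))
g=lambda u,v:pix2w(ci,(180+u/4,170+v/4),.052)
P=[g(269,200),g(537,200),g(530,449),g(272,449)]
c=np.mean(P,0);Rt=R.from_euler('xyz',o['eef_rot'],degrees=True).as_matrix()
print(c,(Rt.T@(c-o['position'])),[np.linalg.norm(P[k]-P[k-1]) for k in range(4)])
for a,b in((0,1),(3,2),(0,3),(1,2)): d=P[b]-P[a];print(np.degrees(np.arctan2(d[1],d[0]))%90)
print(Rt.T@(g(15,330)-o['position'])[:3],(Rt.T@(pix2w(ci,(180+3.75,260),o['position'][2]+.026)-o['position'])),(Rt.T@(pix2w(ci,(180+752/4,260),o['position'][2]+.026)-o['position'])))
```

```text
[ 0.50865269 -0.18496648  0.052     ] [-0.00056106 -0.01190053  0.00118161] [np.float64(0.03629383742450331), np.float64(0.03587536606465752), np.float64(0.0362907599951619), np.float64(0.03613849703405261)]
46.373398903384135
46.37646845422689
45.917174650247915
46.3325713486203
[-0.00015091 -0.01189969 -0.05184986] [-0.00147889 -0.02599921 -0.04844523] [-0.00151393 -0.02600071  0.04573411]
```

```bash
python3 -m inch '[{"tx":0,"ty":0.3,"tz":0.05,"turn":0},{"tx":0,"ty":0.3,"tz":0,"turn":0},{"tx":0,"ty":0.2,"tz":0,"turn":0},{"tx":0,"ty":0.14,"tz":0,"turn":0},{"tx":0,"ty":0,"tz":0,"turn":0},{"tx":0,"ty":0,"tz":0,"turn":0}]' | egrep 'pos|force'
python3 -m inch '[{"tx":0,"ty":0,"tz":0,"turn":0},{"tx":0,"ty":0,"tz":0,"turn":0},{"tx":0,"ty":0,"tz":0,"turn":0},{"tx":0,"ty":0,"tz":0,"turn":0},{"tx":0,"ty":0,"tz":0,"turn":0},{"tx":0,"ty":0,"tz":0,"turn":0},{"tx":0,"ty":0,"tz":0,"turn":0},{"tx":0,"ty":0,"tz":0,"turn":0}]' 25 30 | egrep 'pos|force|gap'
python3 -m inch '[{"tx":0,"ty":0,"tz":0,"turn":0},{"tx":0,"ty":0,"tz":0,"turn":0},{"tx":0,"ty":0,"tz":0,"turn":0},{"tx":0,"ty":0,"tz":0,"turn":0},{"tx":0,"ty":0,"tz":0,"turn":0},{"tx":0,"ty":0,"tz":0,"turn":0},{"tx":0,"ty":0,"tz":0,"turn":0},{"tx":0,"ty":0,"tz":0,"turn":0}]' | egrep 'pos|force|gap'
```

```text
position: [0.5092, -0.185, 0.002]
force: [-0.1, 0.0, 0.0]
position: [0.5096, -0.1848, 0.0025]
force: [0.9, -0.5, -0.5]
finger_gap: 0.044
position: [0.5096, -0.1848, 0.0025]
force: [-0.0, 1.1, 1.0]
finger_gap: 0.0357
```

```bash
python3 -m inch '[{"tx":0,"ty":-0.3,"tz":0,"turn":0},{"tx":0,"ty":-0.8,"tz":0,"turn":0},{"tx":0,"ty":-0.9,"tz":0,"turn":0},{"tx":0,"ty":-0.9,"tz":0,"turn":0},{"tx":0,"ty":-0.7,"tz":0,"turn":0},{"tx":0,"ty":0,"tz":0,"turn":0}]' | egrep 'pos|force|gap'
python3 -m inch '[{"tx":-0.66,"ty":0,"tz":0.655,"turn":0},{"tx":-0.66,"ty":0,"tz":0.655,"turn":0},{"tx":-0.66,"ty":0,"tz":0.655,"turn":0},{"tx":-0.66,"ty":0,"tz":0.655,"turn":0},{"tx":-0.66,"ty":0,"tz":0.655,"turn":0},{"tx":-0.66,"ty":0,"tz":0.655,"turn":0},{"tx":-0.66,"ty":0,"tz":0.655,"turn":0},{"tx":-0.66,"ty":0,"tz":0.655,"turn":0}]' | egrep 'pos|force|gap'
python3 -m inch '[{"tx":0,"ty":0,"tz":0,"turn":-6.58},{"tx":0,"ty":0,"tz":0,"turn":-6.58},{"tx":0,"ty":0,"tz":0,"turn":-6.58},{"tx":0,"ty":0,"tz":0,"turn":-6.58},{"tx":0,"ty":0,"tz":0,"turn":-6.58},{"tx":0,"ty":0,"tz":0,"turn":0},{"tx":0,"ty":0,"tz":0,"turn":0},{"tx":0,"ty":0,"tz":0,"turn":0}]' | egrep 'pos|force|gap|eef'
python3 snap.py c8;python3 - <<'E'
from h import *
import pickle
i=cv2.imread("pics/c8.png")
hsv=cv2.cvtColor(i,cv2.COLOR_BGR2HSV)
m=((hsv[...,1]<40)&(hsv[...,2]>110)).astype(np.uint8)
n,l,s,c=cv2.connectedComponentsWithStats(m)
for k in range(1,n):
    if s[k,4]>800: print(s[k],c[k])
a=get_image("scene")[:,:,::-1]; b=get_image("side")[:,:,::-1]
W=cv2.resize(i[150:330,155:395],(400,300));S=cv2.resize(a[125:245,250:410],(400,300),interpolation=cv2.INTER_CUBIC)
D=cv2.resize(b[190:310,235:395],(400,300),interpolation=cv2.INTER_CUBIC)
cv2.imwrite("pics/f8.png",np.vstack([np.hstack([W,S]),np.hstack([D,D*0])]))
E
```

```text
position: [0.5119, -0.186, 0.1521]
force: [0.7, 0.3, -0.7]
finger_gap: 0.0359
position: [0.5007, 0.1143, 0.1467]
force: [1.6, -0.1, -0.5]
finger_gap: 0.0357
position: [0.5014, 0.1124, 0.1465]
eef_rot: [-90.0, 0.0, -11.0]
force: [1.1, 0.1, -1.1]
finger_gap: 0.0354
12.2833 [0.5014 0.1124 0.1465] [-9.001e+01  1.000e-02 -1.100e+01] [-48.6  12.5  33.3 116.   -8.5  53.9  68.1] [ 1.1  0.1 -1.1]
[281.36863204 208.02372023] [-52.77487813 275.6024675 ]
[     0      0    560    344 127207] [276.28924509 138.82739944]
[ 179   99   60   65 1260] [211.67380952 126.06587302]
[ 235  240   83   78 5908] [275.67806364 278.96462424]
[   0  383   53   37 1472] [ 20.10258152 399.03940217]
[ 207  383  139   37 4839] [275.7650341  401.42260798]
[ 494  383   66   37 2291] [527.36446966 401.10824967]
```

View pics/f8.png

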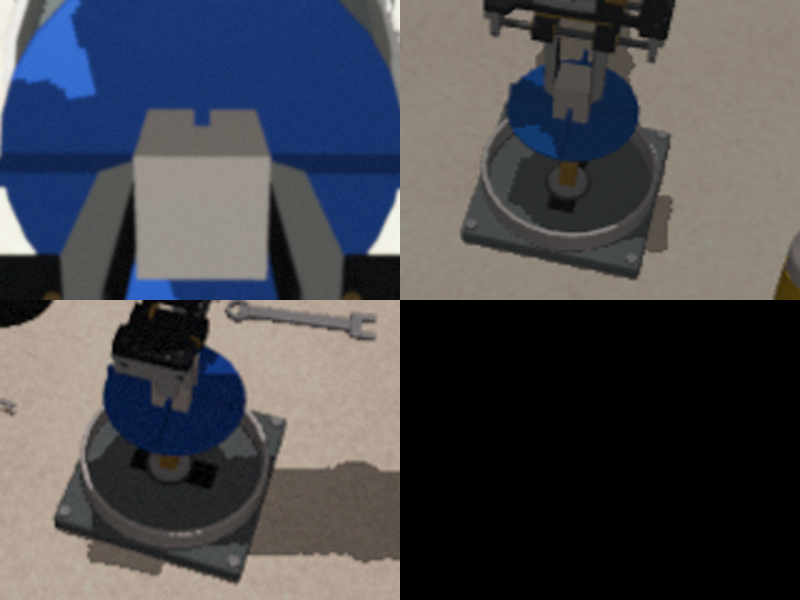

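Run:
```python
from h import *
import pickle
ci,o=pickle.load(open("c8.pkl","rb"))
Rt=R.from_euler('xyz',o['eef_rot'],degrees=True).as_matrix()
i=cv2.imread("pics/c8.png").astype(int).mean(2)
# hub edges by gradient
for r in (255,280,305): 
    g=np.diff(i[r]); print(r,"L",225+g[225:250].argmax(),"R",305+g[305:330].argmin(), i[r,228:244].astype(int),i[r,308:324].astype(int))
for c in (250,275,300):
    g=np.diff(i[:,c]); print(c,"T",230+g[230:255].argmax(),"B",305+g[305:330].argmin())
g=lambda u,v:pix2w(ci,(u,v),.196)
for uv in ((276,280.2),(276,279)): print(g(*uv),Rt.T@(g(*uv)-o['position']))
```

```text
255 L 234 R 316 [ 85  83  86  85  88  86 101 123 140 148 147 149 149 148 150 149] [148 149 146 149 147 150 144 143 132 103  92  87  87  88  85  87]
280 L 235 R 315 [ 62  41  15  13  13  13  21  54  98 132 144 149 149 149 147 146] [150 147 148 144 142 146 141 111  70  31  12   8  16   9  26  55]
305 L 235 R 315 [ 11   6  12   8  12  12  23  55  98 130 149 150 150 145 147 149] [148 151 149 144 150 145 134 101  57  26  10   7  10   9  12  11]
250 T 243 B 317
275 T 243 B 317
300 T 243 B 317
[0.49904414 0.11174142 0.196     ] [-0.00214482 -0.04953409 -0.00113972]
[0.49846714 0.1118533  0.196     ] [-0.00273257 -0.04953398 -0.00113997]
```

Run:
```python
from h import *
import pickle
from scipy.optimize import least_squares
def model(ci,x,y,yaw=np.radians(-10.7)):
    c,s=np.cos(yaw),np.sin(yaw);P=[]
    for z in(.028,.062):
        for a,b in((9,9),(-9,9),(-9,-9),(9,-9)): P.append(w2pix(ci,(x+(a*c-b*s)/1e3,y+(a*s+b*c)/1e3,z)))
    for t in np.arange(0,6.28,.3): P.append(w2pix(ci,(x+.0075*np.cos(t),y+.0075*np.sin(t),.067)))
    h=cv2.convexHull(np.array(P,np.float32)); M=cv2.moments(h); return np.array([M['m10']/M['m00'],M['m01']/M['m00']]),M['m00']
W=pickle.load(open("c2.pkl","rb"))[0]
for n,f,ci in(("scene","a0",camera_info("scene")),("side","b0",camera_info("side")),("wrist","c2",W)):
    i=cv2.imread(f"pics/{f}.png").astype(float)
    q=w2pix(ci,(.5015,.1122,.05)).astype(int)
    sat=np.clip((i[...,2]-i[...,0])-15,0,None)/60
    sub=sat[q[1]-14:q[1]+15,q[0]-14:q[0]+15]; sub=np.clip(sub/np.percentile(sub,98),0,1); sub[sub<.15]=0
    ys,xs=np.mgrid[-14:15,-14:15]; cen=np.array([(sub*xs).sum(),(sub*ys).sum()])/sub.sum()+q
    r=least_squares(lambda v:model(ci,*v)[0]-cen,[.5,.112],diff_step=1e-3)
    print(n,cen,"area",sub.sum(),model(ci,*r.x)[1],"->",r.x)
```

```text
scene [317.19862309 191.28646039] area 58.504629629629704 90.42491616308689 -> [0.49557997 0.11545348]
side [302.47558613 249.22229644] area 61.60905349794257 101.14504648325965 -> [0.50221165 0.10644601]
wrist [272.73283822 174.69610598] area 146.52941176470588 220.23051888751797 -> [0.50231435 0.11090148]
```

```bash
cat > g.py <<'E'
from rig import *
import sys
o=get_obs();f=o['force'];print(round(o['t'],2),o['position'].round(4),f.round(1),o['moment'].round(2),o['eef_rot'][2].round(1));sys.exit(bool((f**2).sum()**.5>float(sys.argv[1])))
E
python3 -m inch '[{"tx":0.046,"ty":0.5,"tz":0.024,"turn":0},{"tx":0,"ty":0.6,"tz":0,"turn":0},{"tx":0,"ty":0.4,"tz":0,"turn":0},{"tx":0,"ty":0.2,"tz":0,"turn":0},{"tx":0,"ty":0.1,"tz":0,"turn":0},{"tx":0,"ty":0,"tz":0,"turn":0},{"tx":0,"ty":0,"tz":0,"turn":0}]' >/dev/null; python3 g.py 6 &&
python3 -m inch '[{"tx":0,"ty":0.025,"tz":0,"turn":0},{"tx":0,"ty":0.025,"tz":0,"turn":0},{"tx":0,"ty":0,"tz":0,"turn":0}]' >/dev/null; python3 g.py 6 &&
python3 -m inch '[{"tx":0,"ty":0.015,"tz":0,"turn":0},{"tx":0,"ty":0,"tz":0,"turn":0}]' >/dev/null; python3 g.py 6 &&
python3 -m inch '[{"tx":0,"ty":0.015,"tz":0,"turn":0},{"tx":0,"ty":0,"tz":0,"turn":0}]' >/dev/null; python3 g.py 6 &&
python3 -m inch '[{"tx":0,"ty":0.015,"tz":0,"turn":0},{"tx":0,"ty":0,"tz":0,"turn":0}]' >/dev/null; python3 g.py 6 &&
python3 -m inch '[{"tx":0,"ty":0.015,"tz":0,"turn":0},{"tx":0,"ty":0,"tz":0,"turn":0}]' >/dev/null; python3 g.py 6 &&
python3 -m inch '[{"tx":0,"ty":0.015,"tz":0,"turn":0},{"tx":0,"ty":0,"tz":0,"turn":0}]' >/dev/null; python3 g.py 6
```

```text
13.02 [0.5039 0.1133 0.0751] [ 0.3  0.  -1.6] [-0.03 -0.02 -0.03] -10.8
13.27 [0.5037 0.1135 0.0729] [ 0.9 -0.1 -0.2] [ 0.01  0.   -0.02] -10.7
13.43 [0.5035 0.1134 0.072 ] [-0.1  0.  -2.3] [-0.02  0.04 -0.01] -10.7
13.6 [0.5034 0.1133 0.0712] [ 0.1 -0.5 -1.8] [-0.1   0.03 -0.01] -10.7
13.77 [0.5034 0.1133 0.0706] [-0.   0.  -0.9] [0.   0.03 0.03] -10.7
13.93 [0.5034 0.1132 0.07  ] [ 0.6  0.  -1.5] [0.01 0.01 0.04] -10.7
14.1 [0.5034 0.1133 0.0694] [ 0.3  0.9 -1.5] [-0.02 -0.08 -0.09] -10.7
```

```bash
python3 -m inch '[{"tx":0,"ty":0.02,"tz":0,"turn":0},{"tx":0,"ty":0,"tz":0,"turn":0}]' >/dev/null; python3 g.py 6 &&
python3 -m inch '[{"tx":0,"ty":0.02,"tz":0,"turn":0},{"tx":0,"ty":0,"tz":0,"turn":0}]' >/dev/null; python3 g.py 6 &&
python3 -m inch '[{"tx":0,"ty":0.02,"tz":0,"turn":0},{"tx":0,"ty":0,"tz":0,"turn":0}]' >/dev/null; python3 g.py 6 &&
python3 -m inch '[{"tx":0,"ty":0.02,"tz":0,"turn":0},{"tx":0,"ty":0,"tz":0,"turn":0}]' >/dev/null; python3 g.py 6 &&
python3 -m inch '[{"tx":0,"ty":0.02,"tz":0,"turn":0},{"tx":0,"ty":0,"tz":0,"turn":0}]' >/dev/null; python3 g.py 6 &&
python3 -m inch '[{"tx":0,"ty":0.02,"tz":0,"turn":0},{"tx":0,"ty":0,"tz":0,"turn":0}]' >/dev/null; python3 g.py 6 &&
python3 -m inch '[{"tx":0,"ty":0.02,"tz":0,"turn":0},{"tx":0,"ty":0,"tz":0,"turn":0}]' >/dev/null; python3 g.py 6 &&
python3 -m inch '[{"tx":0,"ty":0.02,"tz":0,"turn":0},{"tx":0,"ty":0,"tz":0,"turn":0}]' >/dev/null; python3 g.py 6 &&
python3 -m inch '[{"tx":0,"ty":0.02,"tz":0,"turn":0},{"tx":0,"ty":0,"tz":0,"turn":0}]' >/dev/null; python3 g.py 6 &&
python3 -m inch '[{"tx":0,"ty":0.02,"tz":0,"turn":0},{"tx":0,"ty":0,"tz":0,"turn":0}]' >/dev/null; python3 g.py 6
```

```text
14.27 [0.5034 0.1133 0.0686] [ 0.1 -0.  -1. ] [ 0.01 -0.04  0.03] -10.7
14.43 [0.5034 0.1133 0.0678] [-1.3  0.3 -1.2] [-0.02  0.03 -0.03] -10.7
14.6 [0.5034 0.1132 0.067 ] [ 0.7  1.3 -2.7] [ 0.04  0.   -0.01] -10.7
14.77 [0.5034 0.1133 0.0662] [-0.9 -0.2 -3. ] [ 0.01 -0.03 -0.01] -10.7
14.93 [0.5034 0.1133 0.0654] [-0.4 -0.5 -0.7] [ 0.03 -0.04 -0.  ] -10.7
15.1 [0.5034 0.1133 0.0646] [-0.5  0.2 -1.4] [0.02 0.03 0.06] -10.7
15.27 [0.5034 0.1133 0.0638] [ 0.2  0.2 -2. ] [ 0.    0.01 -0.05] -10.7
15.43 [0.5034 0.1133 0.063 ] [-0.1  0.1 -0.5] [-0.02 -0.   -0.06] -10.7
15.6 [0.5034 0.1133 0.0622] [ 0.3  0.1 -2.5] [-0.01  0.03 -0.  ] -10.7
15.77 [0.5034 0.1132 0.0614] [ 0.3 -1.  -1.1] [0.04 0.02 0.05] -10.7
```

```bash
python3 -m inch '[{"tx":0,"ty":0.03,"tz":0,"turn":0},{"tx":0,"ty":0,"tz":0,"turn":0}]' >/dev/null; python3 g.py 6 &&
python3 -m inch '[{"tx":0,"ty":0.03,"tz":0,"turn":0},{"tx":0,"ty":0,"tz":0,"turn":0}]' >/dev/null; python3 g.py 6 &&
python3 -m inch '[{"tx":0,"ty":0.03,"tz":0,"turn":0},{"tx":0,"ty":0,"tz":0,"turn":0}]' >/dev/null; python3 g.py 6 &&
python3 -m inch '[{"tx":0,"ty":0.03,"tz":0,"turn":0},{"tx":0,"ty":0,"tz":0,"turn":0}]' >/dev/null; python3 g.py 6 &&
python3 -m inch '[{"tx":0,"ty":0.03,"tz":0,"turn":0},{"tx":0,"ty":0,"tz":0,"turn":0}]' >/dev/null; python3 g.py 6 &&
python3 -m inch '[{"tx":0,"ty":0.03,"tz":0,"turn":0},{"tx":0,"ty":0,"tz":0,"turn":0}]' >/dev/null; python3 g.py 6 &&
python3 -m inch '[{"tx":0,"ty":0.03,"tz":0,"turn":0},{"tx":0,"ty":0,"tz":0,"turn":0}]' >/dev/null; python3 g.py 6 &&
python3 -m inch '[{"tx":0,"ty":0.03,"tz":0,"turn":0},{"tx":0,"ty":0,"tz":0,"turn":0}]' >/dev/null; python3 g.py 6 &&
python3 -m inch '[{"tx":0,"ty":0.03,"tz":0,"turn":0},{"tx":0,"ty":0,"tz":0,"turn":0}]' >/dev/null; python3 g.py 6 &&
python3 -m inch '[{"tx":0,"ty":0.03,"tz":0,"turn":0},{"tx":0,"ty":0,"tz":0,"turn":0}]' >/dev/null; python3 g.py 6 &&
python3 -m inch '[{"tx":0,"ty":0.03,"tz":0,"turn":0},{"tx":0,"ty":0,"tz":0,"turn":0}]' >/dev/null; python3 g.py 6 &&
python3 -m inch '[{"tx":0,"ty":0.03,"tz":0,"turn":0},{"tx":0,"ty":0,"tz":0,"turn":0}]' >/dev/null; python3 g.py 6
```

```text
15.93 [0.5033 0.1132 0.0601] [ 0.1 -0.  -1.7] [ 0.05 -0.06  0.05] -10.7
16.1 [0.5034 0.1132 0.0589] [ 0.2  0.7 -2.1] [ 0.    0.01 -0.01] -10.7
16.27 [0.5033 0.1133 0.0577] [ 0.   0.5 -2. ] [0.02 0.03 0.  ] -10.7
16.43 [0.5034 0.1133 0.0565] [-1.1 -0.  -1.7] [-0.01 -0.02 -0.05] -10.7
16.6 [0.5034 0.1133 0.0553] [-0.3 -0.  -0.7] [0.01 0.02 0.02] -10.7
16.77 [0.5034 0.1133 0.0541] [-0.7 -0.5 -1.6] [-0.   -0.01  0.02] -10.7
16.93 [0.5034 0.1133 0.0529] [ 0.8  0.7 -2.2] [-0.02 -0.    0.01] -10.7
17.1 [0.5034 0.1133 0.0517] [-0.3 -1.1 -1.7] [ 0.02 -0.01 -0.02] -10.7
17.27 [0.5034 0.1132 0.0505] [-0.5 -0.5 -0.9] [-0.02 -0.01  0.03] -10.7
17.43 [0.5034 0.1133 0.0493] [ 0.3 -0.2 -0.7] [-0.04  0.01 -0.03] -10.7
17.6 [0.5033 0.1133 0.0481] [ 0.2 -0.4 -2.3] [-0.04  0.02  0.01] -10.7
17.77 [0.5034 0.1133 0.0469] [-0.8 -0.1 -2.5] [-0.04  0.01 -0.01] -10.7
```

```bash
python3 -m inch '[{"tx":0,"ty":0.03,"tz":0,"turn":0},{"tx":0,"ty":0,"tz":0,"turn":0}]' >/dev/null; python3 g.py 6 &&
python3 -m inch '[{"tx":0,"ty":0.03,"tz":0,"turn":0},{"tx":0,"ty":0,"tz":0,"turn":0}]' >/dev/null; python3 g.py 6 &&
python3 -m inch '[{"tx":0,"ty":0.03,"tz":0,"turn":0},{"tx":0,"ty":0,"tz":0,"turn":0}]' >/dev/null; python3 g.py 6 &&
python3 -m inch '[{"tx":0,"ty":0.03,"tz":0,"turn":0},{"tx":0,"ty":0,"tz":0,"turn":0}]' >/dev/null; python3 g.py 6 &&
python3 -m inch '[{"tx":0,"ty":0.03,"tz":0,"turn":0},{"tx":0,"ty":0,"tz":0,"turn":0}]' >/dev/null; python3 g.py 6 &&
python3 -m inch '[{"tx":0,"ty":0.03,"tz":0,"turn":0},{"tx":0,"ty":0,"tz":0,"turn":0}]' >/dev/null; python3 g.py 6 &&
python3 -m inch '[{"tx":0,"ty":0.03,"tz":0,"turn":0},{"tx":0,"ty":0,"tz":0,"turn":0}]' >/dev/null; python3 g.py 6 &&
python3 -m inch '[{"tx":0,"ty":0.03,"tz":0,"turn":0},{"tx":0,"ty":0,"tz":0,"turn":0}]' >/dev/null; python3 g.py 6 &&
python3 -m inch '[{"tx":0,"ty":0.03,"tz":0,"turn":0},{"tx":0,"ty":0,"tz":0,"turn":0}]' >/dev/null; python3 g.py 6 &&
python3 -m inch '[{"tx":0,"ty":0.03,"tz":0,"turn":0},{"tx":0,"ty":0,"tz":0,"turn":0}]' >/dev/null; python3 g.py 6 &&
python3 -m inch '[{"tx":0,"ty":0.02,"tz":0,"turn":0},{"tx":0,"ty":0,"tz":0,"turn":0}]' >/dev/null; python3 g.py 6 &&
python3 -m inch '[{"tx":0,"ty":0.015,"tz":0,"turn":0},{"tx":0,"ty":0,"tz":0,"turn":0}]' >/dev/null; python3 g.py 5 &&
python3 -m inch '[{"tx":0,"ty":0.015,"tz":0,"turn":0},{"tx":0,"ty":0,"tz":0,"turn":0}]' >/dev/null; python3 g.py 5 &&
python3 -m inch '[{"tx":0,"ty":0.015,"tz":0,"turn":0},{"tx":0,"ty":0,"tz":0,"turn":0}]' >/dev/null; python3 g.py 5
```

```text
17.93 [0.5034 0.1132 0.0457] [ 0.2 -0.1 -2. ] [-0.09  0.02 -0.04] -10.7
18.1 [0.5034 0.1133 0.0445] [ 0.2 -0.7 -1.1] [-0.08 -0.05  0.02] -10.7
18.27 [0.5034 0.1133 0.0433] [-0.5 -0.9 -2.1] [-0.09  0.02  0.01] -10.7
18.43 [0.5034 0.1133 0.0421] [-0.1 -0.4 -1.4] [-0.   -0.   -0.01] -10.7
18.6 [0.5034 0.1133 0.0409] [-0.4 -0.4 -1.5] [-0.06 -0.04 -0.  ] -10.7
18.77 [0.5034 0.1132 0.0397] [ 0.9 -0.  -2.9] [-0.05  0.05 -0.04] -10.7
18.93 [0.5034 0.1133 0.0385] [-0.6 -0.5 -2.7] [-0.12 -0.02  0.08] -10.7
19.1 [0.5034 0.1133 0.0373] [ 0.8 -0.6 -2.9] [-0.    0.09  0.06] -10.7
19.27 [0.5034 0.1133 0.0361] [-0.2 -0.1 -1.9] [-0.08 -0.01 -0.03] -10.7
19.43 [0.5034 0.1133 0.0349] [-0.6  0.2 -1.4] [-0.08  0.04  0.07] -10.7
19.6 [0.5034 0.1133 0.0342] [ 0.2 -0.6 -1.7] [-0.08  0.01  0.03] -10.7
19.77 [0.5035 0.1133 0.0336] [ 0.2 -0.6 -2.1] [-0.13  0.01  0.01] -10.7
19.93 [0.5034 0.1133 0.033 ] [ 0.3 -1.  -2.5] [-0.12 -0.08 -0.04] -10.7
20.1 [0.5034 0.1133 0.0324] [-0.2 -0.4 -2. ] [-0.13 -0.    0.02] -10.7
```

```bash
python3 -m inch '[{"tx":0,"ty":0.012,"tz":0,"turn":0},{"tx":0,"ty":0,"tz":0,"turn":0}]' >/dev/null; python3 g.py 4 &&
python3 -m inch '[{"tx":0,"ty":0.012,"tz":0,"turn":0},{"tx":0,"ty":0,"tz":0,"turn":0}]' >/dev/null; python3 g.py 4 &&
python3 -m inch '[{"tx":0,"ty":0.012,"tz":0,"turn":0},{"tx":0,"ty":0,"tz":0,"turn":0}]' >/dev/null; python3 g.py 4 &&
python3 -m inch '[{"tx":0,"ty":0.012,"tz":0,"turn":0},{"tx":0,"ty":0,"tz":0,"turn":0}]' >/dev/null; python3 g.py 4 &&
python3 -m inch '[{"tx":0,"ty":0.012,"tz":0,"turn":0},{"tx":0,"ty":0,"tz":0,"turn":0}]' >/dev/null; python3 g.py 4 &&
python3 -m inch '[{"tx":0,"ty":0.012,"tz":0,"turn":0},{"tx":0,"ty":0,"tz":0,"turn":0}]' >/dev/null; python3 g.py 4 &&
python3 -m inch '[{"tx":0,"ty":0.012,"tz":0,"turn":0},{"tx":0,"ty":0,"tz":0,"turn":0}]' >/dev/null; python3 g.py 4
```

```text
20.27 [0.5034 0.1133 0.0319] [ 0.6 -0.2 -2.7] [-0.18 -0.03  0.02] -10.7
20.43 [0.5035 0.1133 0.0315] [ 0.2 -0.8 -0.6] [-0.24 -0.03 -0.02] -10.7
20.6 [0.5034 0.1133 0.031 ] [ 0.3 -0.1 -2.2] [-0.2   0.02 -0.02] -10.7
20.77 [0.5034 0.1133 0.0305] [ 0.5 -1.9 -2.3] [-0.15  0.05 -0.02] -10.7
20.93 [0.5035 0.1133 0.0304] [-2.2 -1.1  7.1] [-0.34  0.67  0.01] -10.7
20.93 [0.5035 0.1133 0.0304] [-2.2 -1.1  7.1] [-0.34  0.67  0.01] -10.7
20.93 [0.5035 0.1133 0.0304] [-2.2 -1.1  7.1] [-0.34  0.67  0.01] -10.7
```

```bash
python3 -m inch '[{"tx":0,"ty":-0.012,"tz":0,"turn":0},{"tx":0,"ty":0,"tz":0,"turn":0},{"tx":0,"ty":0,"tz":0,"turn":0},{"tx":0,"ty":0,"tz":0,"turn":0},{"tx":0,"ty":0,"tz":0,"turn":0}]' >/dev/null; python3 g.py 9
python3 -m inch '[{"tx":0,"ty":0,"tz":0,"turn":0},{"tx":0,"ty":0,"tz":0,"turn":0},{"tx":0,"ty":0,"tz":0,"turn":0},{"tx":0,"ty":0,"tz":0,"turn":0},{"tx":0,"ty":0,"tz":0,"turn":0}]' 60 30 | grep gap; python3 g.py 9
python3 snap.py c9
python3 - <<'E'
from h import *
import pickle
def rows(n,zt,e):
    ci,o=pickle.load(open(n+".pkl","rb")); Rt=R.from_euler('xyz',o['eef_rot'],degrees=True).as_matrix()
    p=o['position'].copy();p[2]=zt
    return [w2pix(ci,p+Rt@np.array([e+s,0,0]))[1].round(1) for s in(-.018,.018)]+[w2pix(ci,p+Rt@np.array([e,0,s]))[0].round(1) for s in(-.018,.018)]
for e in(0,-.001,-.002): print(e,"c7",rows("c7",.052,e),"c8",rows("c8",.196,e),"c9",rows("c9",.080,e))
i=cv2.imread("pics/c9.png").astype(float).mean(2); i=cv2.GaussianBlur(i,(3,3),0)
def edge(v,lo,hi):
    g=np.abs(np.diff(v[lo:hi]));k=g.argmax();w=g[max(0,k-3):k+4];return (lo+max(0,k-3)+(w*np.arange(len(w))).sum()/w.sum()+.5).round(1)
for c in(255,275,295): print("col",c,edge(i[:,c],230,256),edge(i[:,c],300,330))
for r in(265,280,300): print("row",r,edge(i[r],225,250),edge(i[r],303,330))
i=cv2.imread("pics/c8.png").astype(float).mean(2); i=cv2.GaussianBlur(i,(3,3),0)
for c in(255,275,295): print("c8 col",c,edge(i[:,c],230,256),edge(i[:,c],300,330))
for r in(265,280,300): print("row",r,edge(i[r],225,250),edge(i[r],303,330))
i=cv2.imread("pics/c7.png").astype(float).mean(2); i=cv2.GaussianBlur(i,(3,3),0)
for c in(260,275,300): print("c7 col",c,edge(i[:,c],211,230),edge(i[:,c],272,292))
E
```

```text
21.35 [0.5034 0.1133 0.0305] [-0.9 -0.7 -0.7] [-0.21  0.09  0.01] -10.7
finger_gap: 0.0598
21.77 [0.5035 0.1133 0.0306] [-0.2  0.6 -0.2] [0.04 0.03 0.  ] -10.7
21.7667 [0.5035 0.1133 0.0306] [-90.    -0.   -10.74] [-43.4  23.1  28.8 120.9 -17.1  39.9  75.9] [-0.2  0.6 -0.2]
[282.03632723 263.2149905 ] [-229.63222352  356.36570777]
0 c7 [np.float64(221.3), np.float64(282.9), np.float64(245.5), np.float64(311.2)] c8 [np.float64(247.0), np.float64(320.1), np.float64(238.7), np.float64(318.3)] c9 [np.float64(247.0), np.float64(319.9), np.float64(238.7), np.float64(318.2)]
-0.001 c7 [np.float64(219.5), np.float64(281.3), np.float64(245.5), np.float64(311.2)] c8 [np.float64(244.9), np.float64(318.1), np.float64(238.7), np.float64(318.3)] c9 [np.float64(244.8), np.float64(318.0), np.float64(238.7), np.float64(318.3)]
-0.002 c7 [np.float64(217.7), np.float64(279.6), np.float64(245.4), np.float64(311.3)] c8 [np.float64(242.8), np.float64(316.2), np.float64(238.6), np.float64(318.4)] c9 [np.float64(242.7), np.float64(316.1), np.float64(238.6), np.float64(318.4)]
col 255 243.4 317.0
col 275 243.3 317.1
col 295 243.4 317.2
row 265 234.8 316.2
row 280 235.3 315.6
row 300 235.7 314.9
c8 col 255 243.6 316.8
c8 col 275 243.6 317.3
c8 col 295 243.6 317.4
row 265 235.2 316.6
row 280 235.6 315.8
row 300 236.0 315.3
c7 col 260 219.6 282.1
c7 col 275 219.8 281.9
c7 col 300 219.8 282.2
```

```bash
python3 -m inch '[{"tx":-0.04,"ty":0,"tz":0,"turn":0},{"tx":0,"ty":0,"tz":0,"turn":0},{"tx":0,"ty":0,"tz":0,"turn":0},{"tx":0,"ty":0,"tz":0,"turn":0},{"tx":0,"ty":0,"tz":0,"turn":0},{"tx":0,"ty":0,"tz":0,"turn":0},{"tx":0,"ty":0,"tz":0,"turn":0},{"tx":0,"ty":0,"tz":0,"turn":0}]' 25 8 | grep gap; python3 g.py 9 &&
python3 -m inch '[{"tx":0,"ty":0,"tz":0,"turn":3},{"tx":0,"ty":0,"tz":0,"turn":3},{"tx":0,"ty":0,"tz":0,"turn":3},{"tx":0,"ty":0,"tz":0,"turn":3}]' | grep gap; python3 g.py 9 &&
python3 -m inch '[{"tx":0,"ty":0,"tz":0,"turn":5},{"tx":0,"ty":0,"tz":0,"turn":5},{"tx":0,"ty":0,"tz":0,"turn":5},{"tx":0,"ty":0,"tz":0,"turn":5}]' | grep gap; python3 g.py 9 &&
python3 -m inch '[{"tx":0,"ty":0,"tz":0,"turn":6},{"tx":0,"ty":0,"tz":0,"turn":6},{"tx":0,"ty":0,"tz":0,"turn":6},{"tx":0,"ty":0,"tz":0,"turn":6}]' | grep gap; python3 g.py 9; python3 -c "
from rig import *;print(get_obs()['joint_pos'].round(0))"
```

```text
finger_gap: 0.0361
22.48 [0.5019 0.1136 0.0306] [-1.  -0.8  0.9] [0.02 0.15 0.01] -10.7
finger_gap: 0.0357
22.82 [0.502  0.1133 0.0306] [ 0.1 -1.   0.4] [-0.37  0.02 -0.  ] -22.9
finger_gap: 0.036
23.15 [0.5019 0.1133 0.0306] [ 0.2 -1.4 -0.7] [-0.42  0.12  0.02] -43.0
finger_gap: 0.0361
23.48 [0.5019 0.1134 0.0306] [-0.9 -0.9 -0.5] [-0.38  0.17 -0.02] -67.0
[-55.  27.  44. 122. -28.  42.  30.]
```

```bash
python3 -m inch '[{"tx":0,"ty":0,"tz":0,"turn":6},{"tx":0,"ty":0,"tz":0,"turn":6},{"tx":0,"ty":0,"tz":0,"turn":6},{"tx":0,"ty":0,"tz":0,"turn":6},{"tx":0,"ty":0,"tz":0,"turn":6}]' | grep gap; python3 g.py 9 &&
python3 -m inch '[{"tx":0,"ty":0,"tz":0,"turn":6},{"tx":0,"ty":0,"tz":0,"turn":6},{"tx":0,"ty":0,"tz":0,"turn":6},{"tx":0,"ty":0,"tz":0,"turn":6},{"tx":0,"ty":0,"tz":0,"turn":6}]' | grep gap; python3 g.py 9 &&
python3 -m inch '[{"tx":0,"ty":0,"tz":0,"turn":6},{"tx":0,"ty":0,"tz":0,"turn":6},{"tx":0,"ty":0,"tz":0,"turn":6},{"tx":0,"ty":0,"tz":0,"turn":6},{"tx":0,"ty":0,"tz":0,"turn":6}]' | grep gap; python3 g.py 9 &&
python3 -m inch '[{"tx":0,"ty":0,"tz":0,"turn":6},{"tx":0,"ty":0,"tz":0,"turn":6},{"tx":0,"ty":0,"tz":0,"turn":6},{"tx":0,"ty":0,"tz":0,"turn":6},{"tx":0,"ty":0,"tz":0,"turn":4}]' | grep gap; python3 g.py 9; python3 -c "
from rig import *;print(get_obs()['joint_pos'].round(0))"
```

```text
finger_gap: 0.036
23.9 [0.5021 0.1134 0.0306] [ 1.2 -1.9 -2.1] [-0.41 -0.27  0.02] -97.0
finger_gap: 0.036
24.32 [0.5025 0.1133 0.0307] [ 2.8 -2.2 -3. ] [-0.68 -0.57  0.05] -127.0
finger_gap: 0.0359
24.73 [0.5025 0.1131 0.0307] [ 2.  -2.8 -3.6] [-0.94 -0.59  0.01] -157.0
finger_gap: 0.0359
25.15 [0.5025 0.113  0.0306] [ 2.4 -2.1  0.5] [-0.82 -0.43  0.02] 174.9
[-71.  45.  72. 122. -54.  55. -63.]
```

```bash
python3 -m inch '[{"tx":0,"ty":0,"tz":0,"turn":0},{"tx":0,"ty":0,"tz":0,"turn":0},{"tx":0,"ty":0,"tz":0,"turn":0},{"tx":0,"ty":0,"tz":0,"turn":0},{"tx":0,"ty":0,"tz":0,"turn":0}]' 64 8 | grep gap; python3 g.py 9 &&
python3 -m inch '[{"tx":0,"ty":-0.4,"tz":0,"turn":0},{"tx":0,"ty":-0.6,"tz":0,"turn":0},{"tx":0,"ty":0,"tz":0,"turn":0}]' | grep gap; python3 g.py 9
python3 -m inch '[{"tx":0,"ty":0,"tz":0,"turn":-7},{"tx":0,"ty":0,"tz":0,"turn":-7},{"tx":0,"ty":0,"tz":0,"turn":-7},{"tx":0,"ty":0,"tz":0,"turn":-7},{"tx":0,"ty":0,"tz":0,"turn":-7},{"tx":0,"ty":0,"tz":0,"turn":-7}]' | grep gap; python3 g.py 9
python3 -m inch '[{"tx":0,"ty":0,"tz":0,"turn":-7},{"tx":0,"ty":0,"tz":0,"turn":-7},{"tx":0,"ty":0,"tz":0,"turn":-7},{"tx":0,"ty":0,"tz":0,"turn":-7},{"tx":0,"ty":0,"tz":0,"turn":-7},{"tx":0,"ty":0,"tz":0,"turn":-7}]' | grep gap; python3 g.py 9
python3 -m inch '[{"tx":0,"ty":0,"tz":0,"turn":-7},{"tx":0,"ty":0,"tz":0,"turn":-7},{"tx":0,"ty":0,"tz":0,"turn":-7},{"tx":0,"ty":0,"tz":0,"turn":-7},{"tx":0,"ty":0,"tz":0,"turn":-7},{"tx":0,"ty":0,"tz":0,"turn":-7}]' | grep gap; python3 g.py 9
python3 -m inch '[{"tx":0,"ty":0,"tz":0,"turn":-7},{"tx":0,"ty":0,"tz":0,"turn":-7},{"tx":0,"ty":0,"tz":0,"turn":-7},{"tx":0,"ty":0,"tz":0,"turn":-7},{"tx":0,"ty":0,"tz":0,"turn":-7},{"tx":0,"ty":0,"tz":0,"turn":-7},{"tx":0,"ty":0,"tz":0,"turn":0}]' | grep gap; python3 g.py 9
python3 -m inch '[{"tx":0,"ty":0,"tz":0,"turn":-6},{"tx":0,"ty":0,"tz":0,"turn":-6},{"tx":0,"ty":0,"tz":0,"turn":0},{"tx":0,"ty":0,"tz":0,"turn":0}]' | grep gap; python3 g.py 9; python3 snap.py c10
python3 - <<'E'
from h import *
i=cv2.imread("pics/c10.png");hsv=cv2.cvtColor(i,cv2.COLOR_BGR2HSV)
print(get_obs()['joint_pos'].round(0))
m=((hsv[...,1]<40)&(hsv[...,2]>90)).astype(np.uint8); m[:190]=0;m[320:]=0
n,l,s,c=cv2.connectedComponentsWithStats(m)
for k in range(1,n):
    if s[k,4]>800: print(s[k],c[k],cv2.minAreaRect(np.argwhere(l==k)[:,::-1].astype(np.float32)))
E
```

```text
finger_gap: 0.0632
25.57 [0.5018 0.1138 0.0306] [-0.4 -0.1  1.2] [ 0.01  0.18 -0.  ] 175.3
finger_gap: 0.0638
25.82 [0.5033 0.1134 0.0734] [1.  0.7 0.2] [-0.    0.09 -0.  ] 175.3
finger_gap: 0.064
26.32 [0.5019 0.1138 0.0705] [-0.1  0.1 -0.5] [-0.02  0.08 -0.02] -142.3
finger_gap: 0.064
26.82 [0.5018 0.1138 0.0705] [-1.1 -0.7  0.1] [-0.08  0.06 -0.01] -100.4
finger_gap: 0.0639
27.32 [0.5018 0.1137 0.0706] [-0.5  0.2 -0.1] [-0.03  0.    0.03] -58.4
finger_gap: 0.0641
27.9 [0.5018 0.1136 0.0706] [ 0.6 -0.1 -0.4] [-0.    0.02 -0.05] -16.4
finger_gap: 0.0642
28.23 [0.5019 0.1136 0.0705] [ 0.7 -1.1  0.2] [-0.01  0.01 -0.02] -5.1
28.2333 [0.5019 0.1136 0.0705] [-89.98   0.    -5.09] [-45.2  19.1  30.4 119.6 -13.7  44.6  78.5] [ 0.7 -1.1  0.2]
[281.57336246 239.96470878] [-171.10227867  282.1084022 ]
[-45.  19.  30. 120. -14.  45.  79.]
[    0   190   163   130 16260] [ 68.68862239 250.68173432] ((81.0, 254.5), (162.0, 129.0), 0.0)
[ 145  190   44   89 1966] [161.65920651 228.46134283] ((164.96083068847656, 232.6201171875), (90.46440887451172, 34.34126663208008), 80.16643524169922)
[  389   190   171   130 17264] [486.81255792 251.00347544] ((474.0, 254.5), (129.0, 170.0), 90.0)
[ 242  201   67   81 5030] [274.73479125 242.37892644] ((275.0, 241.0), (65.99998474121094, 79.99998474121094), -0.0)
```

```bash
python3 -m inch '[{"tx":0,"ty":0.4,"tz":0,"turn":0},{"tx":0,"ty":0.4,"tz":0,"turn":0},{"tx":0,"ty":0.2,"tz":0,"turn":0},{"tx":0,"ty":0,"tz":0,"turn":0}]' | grep gap; python3 g.py 9 &&
python3 -m inch '[{"tx":0,"ty":0,"tz":0,"turn":0},{"tx":0,"ty":0,"tz":0,"turn":0},{"tx":0,"ty":0,"tz":0,"turn":0},{"tx":0,"ty":0,"tz":0,"turn":0},{"tx":0,"ty":0,"tz":0,"turn":0},{"tx":0,"ty":0,"tz":0,"turn":0},{"tx":0,"ty":0,"tz":0,"turn":0},{"tx":0,"ty":0,"tz":0,"turn":0}]' 25 8 | grep gap; python3 g.py 9 &&
python3 -m inch '[{"tx":0,"ty":0,"tz":0,"turn":3},{"tx":0,"ty":0,"tz":0,"turn":5},{"tx":0,"ty":0,"tz":0,"turn":6},{"tx":0,"ty":0,"tz":0,"turn":6},{"tx":0,"ty":0,"tz":0,"turn":6}]' | grep gap; python3 g.py 9 &&
python3 -m inch '[{"tx":0,"ty":0,"tz":0,"turn":6},{"tx":0,"ty":0,"tz":0,"turn":6},{"tx":0,"ty":0,"tz":0,"turn":6},{"tx":0,"ty":0,"tz":0,"turn":6},{"tx":0,"ty":0,"tz":0,"turn":6}]' | grep gap; python3 g.py 9 &&
python3 -m inch '[{"tx":0,"ty":0,"tz":0,"turn":6},{"tx":0,"ty":0,"tz":0,"turn":6},{"tx":0,"ty":0,"tz":0,"turn":6},{"tx":0,"ty":0,"tz":0,"turn":6},{"tx":0,"ty":0,"tz":0,"turn":6}]' | grep gap; python3 g.py 9 &&
python3 -m inch '[{"tx":0,"ty":0,"tz":0,"turn":6},{"tx":0,"ty":0,"tz":0,"turn":6},{"tx":0,"ty":0,"tz":0,"turn":6},{"tx":0,"ty":0,"tz":0,"turn":6},{"tx":0,"ty":0,"tz":0,"turn":6}]' | grep gap; python3 g.py 9 &&
python3 -m inch '[{"tx":0,"ty":0,"tz":0,"turn":6},{"tx":0,"ty":0,"tz":0,"turn":6},{"tx":0,"ty":0,"tz":0,"turn":6},{"tx":0,"ty":0,"tz":0,"turn":6},{"tx":0,"ty":0,"tz":0,"turn":6}]' | grep gap; python3 g.py 9 &&
python3 -m inch '[{"tx":0,"ty":0,"tz":0,"turn":6},{"tx":0,"ty":0,"tz":0,"turn":6},{"tx":0,"ty":0,"tz":0,"turn":6},{"tx":0,"ty":0,"tz":0,"turn":6},{"tx":0,"ty":0,"tz":0,"turn":3},{"tx":0,"ty":0,"tz":0,"turn":0}]' | grep gap; python3 g.py 9; python3 -c "
from rig import *;print(get_obs()['joint_pos'].round(0))"
```

```text
finger_gap: 0.0639
28.62 [0.5008 0.1132 0.0291] [-0.3 -0.3 -0.2] [ 0.06  0.03 -0.01] -4.9
finger_gap: 0.0361
29.28 [0.5022 0.1132 0.0311] [-1.1 -3.9  7.6] [-0.82  0.24 -0.02] -4.8
finger_gap: 0.0361
29.7 [0.5024 0.1132 0.0311] [ 0.6 -3.1  5.9] [-1.06  0.1   0.01] -31.1
finger_gap: 0.0362
30.12 [0.5025 0.113  0.0311] [ 0.4 -4.8  5.5] [-1.36 -0.02 -0.02] -61.1
finger_gap: 0.0358
30.53 [0.5025 0.1129 0.0311] [-0.4 -5.1  4.4] [-1.51 -0.   -0.01] -91.1
finger_gap: 0.0361
30.95 [0.5026 0.1128 0.0311] [ 0.6 -6.   4. ] [-1.74  0.04  0.01] -121.1
finger_gap: 0.0356
31.37 [0.5024 0.1126 0.0311] [-0.3 -7.4  5.4] [-1.89  0.29  0.05] -151.1
31.37 [0.5024 0.1126 0.0311] [-0.3 -7.4  5.4] [-1.89  0.29  0.05] -151.1
[-68.  39.  66. 122. -48.  51. -34.]
```

```bash
python3 -m inch '[{"tx":0.005,"ty":-0.006,"tz":0.009,"turn":0},{"tx":0,"ty":0,"tz":0,"turn":0}]' | grep gap; python3 g.py 9 &&
python3 -m inch '[{"tx":0,"ty":0,"tz":0,"turn":5},{"tx":0,"ty":0,"tz":0,"turn":5},{"tx":0,"ty":0,"tz":0,"turn":5}]' | grep gap; python3 g.py 10 &&
python3 -m inch '[{"tx":0,"ty":0,"tz":0,"turn":5},{"tx":0,"ty":0,"tz":0,"turn":5},{"tx":0,"ty":0,"tz":0,"turn":4},{"tx":0,"ty":0,"tz":0,"turn":2},{"tx":0,"ty":0,"tz":0,"turn":0},{"tx":0,"ty":0,"tz":0,"turn":0}]' | grep gap; python3 g.py 12; python3 -c "
from rig import *;print(get_obs()['joint_pos'].round(0))"
```

```text
finger_gap: 0.036
31.53 [0.5023 0.1128 0.031 ] [ 1.4 -3.6  3.7] [-1.04 -0.02 -0.03] -150.8
finger_gap: 0.0355
31.78 [0.502 0.113 0.031] [-1.1 -4.1  2.5] [-1.02  0.2   0.01] -166.0
finger_gap: 0.0358
32.28 [0.502 0.113 0.031] [-0.4 -3.2  5.8] [-0.78  0.25 -0.04] 178.3
[-71.  45.  72. 122. -54.  55. -59.]
```

```bash
python3 -m inch '[{"tx":0,"ty":0,"tz":0,"turn":0},{"tx":0,"ty":0,"tz":0,"turn":0},{"tx":0,"ty":0,"tz":0,"turn":0},{"tx":0,"ty":0,"tz":0,"turn":0},{"tx":0,"ty":0,"tz":0,"turn":0},{"tx":0,"ty":0,"tz":0,"turn":0}]' 64 8 | grep gap; python3 g.py 9
python3 -m inch '[{"tx":0,"ty":-0.3,"tz":0,"turn":0},{"tx":0,"ty":-0.6,"tz":0,"turn":0},{"tx":0,"ty":-0.8,"tz":0,"turn":0},{"tx":0,"ty":-0.8,"tz":0,"turn":0},{"tx":0,"ty":-0.8,"tz":0,"turn":0},{"tx":0,"ty":-0.8,"tz":0,"turn":0},{"tx":0,"ty":0,"tz":0,"turn":0},{"tx":0,"ty":0,"tz":0,"turn":0}]' | grep gap; python3 snap.py c11
python3 - <<'E'
from h import *
a=get_image("scene")[:,:,::-1]; b=get_image("side")[:,:,::-1]
i=cv2.imread("pics/c11.png")
T=np.hstack([cv2.resize(i,(400,300)),cv2.resize(a[125:245,250:410],(400,300),interpolation=cv2.INTER_CUBIC)])
B=np.hstack([cv2.resize(a,(400,300)),cv2.resize(b[190:310,235:395],(400,300),interpolation=cv2.INTER_CUBIC)])
cv2.imwrite("pics/g11.png",np.vstack([T,B]))
E
```

```text
finger_gap: 0.0638
32.78 [0.5018 0.1132 0.0308] [ 0.3 -0.4 -0.1] [ 0.02  0.24 -0.03] 178.3
finger_gap: 0.064
33.45 [0.5026 0.1136 0.1967] [-9.0250e+01  1.1000e-01  1.7828e+02] [-80.7  22.9  78.1 113.8 -25.4  63.5 -83.4] [-0.1  0.7 -0.5]
[272.32850431 200.364717  ] [586.81391879 179.56392543]
```

View pics/g11.png

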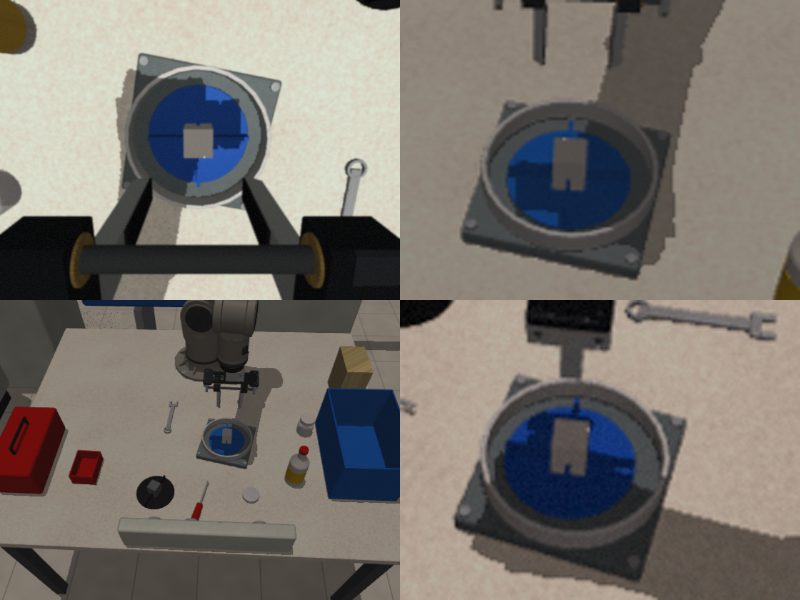

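```bash
python3 -c "
from rig import *
print(get_obs()['force'],close_job())"
```

```text
the job is handed in; nothing more can be done
[ 1.00336336 -0.17080552  0.0521219 ] None
```

The wheel is fitted fully home on the spindle and has been turned about one full turn clockwise. I have handed the job in, after about 33 s of robot time; the system reports no verdict.

- **Grasp:** the first grasp closed above the hub, because the fingertips really stand about 26 mm behind the TCP, not 8 mm ahead as stated. I found the true tip height by touching the hub top, which peaked at about 38 N with the wheel still on the bench. I then regripped it properly.
- **Fitting:** I lowered the wheel onto the spindle in small steps, checking the force each time. It slid on with almost no resistance, with a touch of about 7 N at the flange at the expected height.
- **Turning:** I turned it in two bites, 175° and then 177°, regripping in between. I estimate the spindle at about −6.1 rad against the required 5.7, from the tool's turn angle; the joint itself is not reported.
- **One check that tripped:** at about 146° into the second bite the side force reached 9 N and stopped my guard. I moved the tool about 0.4 mm to relieve it and finished at 4–7 N.
- **Last checks:** in the final pictures the wheel sits flat inside the case and the gripper is open and clear above it. The bystanders look to be where they started, judged by eye. The tool force reads about zero.

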